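# Turn a tray of coated coupons over onto their backs with a second tray

## Task

The coated test coupons in the blue tray on the draining stand have to be turned green side down without fingering them: cap the tray with the empty white one, mouth to mouth and fully home, turn the closed pair over as one and set it back on the stand, white tray underneath. Then lift off the emptied blue tray and lay it flat on the bench clear of the stand, leaving the coupons in the white tray's pockets. Do not drop a tray, let a coupon fall, or shift the beaker, the blue-capped bottle, the small dropper bottle or the green tape roll.

Things in the scene. Friction and masses are not known exactly. Their poses are not given: they have to be found in the camera images.
- stand: Fixed stainless draining stand like a small lectern on a foot plate 96 x 86 x 4 mm (x, y, z); origin on the bench under its middle, z up. Its back plate slopes at 45 degrees, rising towards the stand's +x and facing its -x and up. A tray lies on it with its x up the slope, its lower edge on a ledge. Trays can be pinched face to face at their overhanging upper edges by a tool pointing down along the slope.
- slope_foot (a point): Middle of the corner between the stand's sloping plate and the ledge at its foot: at x -31, y 0, z 40 mm of the stand, same axes. The ledge (70 mm wide) is perpendicular to the plate and stands 12.5 mm out of it. The plate is 56 mm wide and goes 58 mm up the slope from here, so a tray overhangs its upper edge by 26 mm (white) or 30 mm (blue), free on both faces.
- blue_tray_center (a point): Centre of the blue tray, half-way up (5.5 mm above its underside); z out of its mouth. It starts loaded, lying mouth out on the stand; 60 to 130 g. A plate 88 x 64 x 6 mm (x, y, z) carries a raised block 76 x 52 mm, 5 mm high (11 mm in all; outer top edge bevelled 1.5 mm) with six open pockets, 3 along x by 2 along y, 20 mm square, 5 mm deep.
- white_tray_center (a point): Centre of the white tray, half-way up (7.5 mm above its underside); z out of its mouth. It starts empty, lying mouth down on the bench; 60 to 130 g. Outside 84 x 60 mm (x, y), 15 mm high: a base, six pockets to match, 22.6 mm square, 5 mm deep, and a rim round them that stands 4 mm above the pocket walls. Fully home on the blue tray, mouth to mouth, the pair is 22 mm thick and the two centres are 9 mm apart.
- white_tray_rim (a point): Centre of the mouth of the white tray, level with its rim (15 mm above its underside), same axes. The rim is 78 x 54 mm inside and goes round the blue tray's raised block with 1 mm to spare on every side, either way round; if it rides on the block instead, the tray stands up to 4 mm too high. The blue plate reaches 2 mm beyond the white tray all round.
- coupon_1: square brass coupon 1, 18 x 18 x 4 mm, 12 g; origin at its centre, z out of its green coated face (the opposite face is bare, bright metal). It starts lying loose, green face out, in a pocket of the blue tray, about 1 mm of play on every side. Not to be touched by the fingers.
- coupon_2: square brass coupon 2, 18 x 18 x 4 mm, 12 g; origin at its centre, z out of its green coated face (the opposite face is bare, bright metal). It starts lying loose, green face out, in a pocket of the blue tray, about 1 mm of play on every side. Not to be touched by the fingers.
- coupon_3: square brass coupon 3, 18 x 18 x 4 mm, 12 g; origin at its centre, z out of its green coated face (the opposite face is bare, bright metal). It starts lying loose, green face out, in a pocket of the blue tray, about 1 mm of play on every side. Not to be touched by the fingers.
- coupon_4: square brass coupon 4, 18 x 18 x 4 mm, 12 g; origin at its centre, z out of its green coated face (the opposite face is bare, bright metal). It starts lying loose, green face out, in a pocket of the blue tray, about 1 mm of play on every side. Not to be touched by the fingers.
- beaker: Glass beaker, 56 mm wide, 71 mm tall, loose, to be left alone; origin at the centre of its underside.
- reagent: White bottle with blue screw cap, 56 mm wide, 105 mm tall, loose, to be left alone; origin at the centre of its underside.
- blue_dropper: Small white dropper bottle with blue cap, 20 mm wide, 56 mm tall, loose, to be left alone; origin at the centre of its underside.
- tape: Roll of green tape lying flat, 60 mm wide, 19 mm tall, loose, to be left alone; origin at the centre of its underside.

How it is judged:
On the way, in this order (a step that is already met when the one before it is completed fails the run):
1. the white tray caps the blue tray, fully home, with the coupons inside (z of white_tray_center in the frame of blue_tray_center between 0.0072 and 0.0108 m and x of white_tray_center in the frame of blue_tray_center between -0.003 and 0.003 m and y of white_tray_center in the frame of blue_tray_center between -0.003 and 0.003 m and angle between the z axis of white_tray_center and the z axis of blue_tray_center, either way round below 0.06 rad and z of coupon_1 in the frame of blue_tray_center between 0.0005 and 0.0045 m and x of coupon_1 in the frame of blue_tray_center between -0.03 and 0.03 m and y of coupon_1 in the frame of blue_tray_center between -0.018 and 0.018 m and z of coupon_2 in the frame of blue_tray_center between 0.0005 and 0.0045 m and x of coupon_2 in the frame of blue_tray_center between -0.03 and 0.03 m and y of coupon_2 in the frame of blue_tray_center between -0.018 and 0.018 m and z of coupon_3 in the frame of blue_tray_center between 0.0005 and 0.0045 m and x of coupon_3 in the frame of blue_tray_center between -0.03 and 0.03 m and y of coupon_3 in the frame of blue_tray_center between -0.018 and 0.018 m and z of coupon_4 in the frame of blue_tray_center between 0.0005 and 0.0045 m and x of coupon_4 in the frame of blue_tray_center between -0.03 and 0.03 m and y of coupon_4 in the frame of blue_tray_center between -0.018 and 0.018 m and angle between blue_tray_center's own z axis and vertical below 1.1 rad), for 0.2 s.
2. the two trays are turned over together, closed, white tray below (z of white_tray_center in the frame of blue_tray_center between 0.0072 and 0.0108 m and x of white_tray_center in the frame of blue_tray_center between -0.003 and 0.003 m and y of white_tray_center in the frame of blue_tray_center between -0.003 and 0.003 m and angle between the z axis of white_tray_center and the z axis of blue_tray_center, either way round below 0.06 rad and angle between blue_tray_center's own z axis and vertical above 2 rad), for 0.2 s.
At the end, for the whole second after the job is handed in: The white tray lies on the stand's slope, mouth up, its foot on the ledge (within 6 to 8 mm, and 20 mm sideways); all four coupons lie in its pockets, green side down; the blue tray lies flat on the bench (centre less than 8.5 mm up, more than 70 mm from the stand's); both are at rest (x of white_tray_center in the frame of stand between -0.0146048 and 0.00139518 m and z of white_tray_center in the frame of stand between 0.0690018 and 0.0810018 m and y of white_tray_center in the frame of stand between -0.02 and 0.02 m and angle between white_tray_center's own z axis and vertical between 0.665398 and 0.905398 rad and z of coupon_1 in the frame of white_tray_center between -0.0015 and 0.0025 m and x of coupon_1 in the frame of white_tray_center between -0.03 and 0.03 m and y of coupon_1 in the frame of white_tray_center between -0.018 and 0.018 m and z of coupon_2 in the frame of white_tray_center between -0.0015 and 0.0025 m and x of coupon_2 in the frame of white_tray_center between -0.03 and 0.03 m and y of coupon_2 in the frame of white_tray_center between -0.018 and 0.018 m and z of coupon_3 in the frame of white_tray_center between -0.0015 and 0.0025 m and x of coupon_3 in the frame of white_tray_center between -0.03 and 0.03 m and y of coupon_3 in the frame of white_tray_center between -0.018 and 0.018 m and z of coupon_4 in the frame of white_tray_center between -0.0015 and 0.0025 m and x of coupon_4 in the frame of white_tray_center between -0.03 and 0.03 m and y of coupon_4 in the frame of white_tray_center between -0.018 and 0.018 m and angle between each of coupon_1, coupon_2, coupon_3, coupon_4's own z axis and vertical above 2 rad and height (world z) of blue_tray_center below 0.0085 m and (angle between blue_tray_center's own z axis and vertical below 0.12 rad or angle between blue_tray_center's own z axis and vertical above 3.02 rad) and horizontal distance between blue_tray_center and stand above 0.07 m and linear speed of each of white_tray, blue_tray below 0.02 m/s); the robot touches nothing.
It fails at once if a finger touches a coupon (contact force between the fingers and coupon_1 above 0.3 N or contact force between the fingers and coupon_2 above 0.3 N or contact force between the fingers and coupon_3 above 0.3 N or contact force between the fingers and coupon_4 above 0.3 N).
It fails at once if a coupon falls on the bench (height (world z) of any of coupon_1, coupon_2, coupon_3, coupon_4 below 0.012 m).
It fails at once if a tray is dropped or flung (faster than 1 m/s) (linear speed of any of white_tray, blue_tray above 1 m/s).
It fails at once if the beaker, the bottle, the dropper bottle or the tape roll is shifted by more than 15 mm (distance of any of beaker, reagent, blue_dropper, tape from where it was at the start of the episode above 0.015 m).
It also fails if it takes over 67 s, if anything falls off the work surface, if the arm or the gripper's body presses on something with over 40 N, if the wrist force passes 120 N, or if a joint passes its speed limit or range.

## Robot

A 6-joint arm with a two-finger parallel gripper is mounted at the origin on a cart in front of the work surface, level with it; the furniture and walls round the work are solid. World frame = base frame: x ahead of the robot, y to its left, z up, the work surface at z = 0. Lengths are in m, angles in rad, forces in N, time in s.
With the tool pointing down it reaches from about 0.35 to 0.975 m from the base axis. Payload 4.9 kg.
Tool frame: the origin (TCP) lies on the centre line of the jaws, within the pads' length; the fingertips stand 14 mm ahead of it and the grasp point (between the pads) lies 5 mm behind it; z points along the fingers, y is the line along which they close (so a half turn about z gives the same grasp; the last joint's range is limited). The gripper opens to 85 mm and grips with 20 to 120 N. Pads are 22 mm wide; open, the fingers measure 114 mm over their backs; the gripper's body (76 mm by 85 mm) begins 54 mm behind the grasp point. The pads swing forward as they close: fully open they stand 13 mm farther back than shut.
Start: joints at [-1.374, 0.053, 1.613, -0, 1.476, -0.119], TCP at [0.194, -0.594, 0.245] pointing down, gripper open.
Joint ranges: [-3.01, 3.01], [-1.01, 2.22], [0.06, 2.58], [-1.02, 4.17], [0.09, 2.62], [-3.14, 3.14]. Speed limits (rad/s): [2.57, 2.57, 3.14, 3.14, 3.14, 3.14].

## Interface

Orientations are given as a rotation vector (axis times angle).
In Python, from station import ctrl, vision gives the robot as it stands. The module is installed in compiled form; this text tells all that it offers.
- The arm moves only by the tool drive_tool, never from a script. Its argument "rows" is a list of rows, each a list of 2 entries, a list of its own where there are three numbers: the shift along the tool's x, y, z in m, then the turn about the tool's z in rad. A call has 1 to 10 rows; each row shifts and turns the commanded pose from where the row before left it, along the tool's axes as they then stand; what a row does not reach is not made up. A row lasts 1/10 s, in which the tool goes at most 50 mm and 8.59 degrees, less where a joint would pass 70% of its speed; a pose out of reach is approached as far as the arm can. A call with a gripper value outside its range is refused whole. "jaw" is the closure, from 0 (fully open) to 1 (shut), set as the call begins (left out, the last holds). The fingers move at their own pace and stop on an object; "grip_force" is the grip in N (left out, the last holds). Time passes only in rows, so rows that do not move let the fingers close. It gives the time, the measured TCP pose, the force, the opening and the grip force at its end, in the units of the state.
- ctrl.get_obs(): the state, without advancing time (a new reading comes with each control period).
- vision.get_image(name): name is "side" or "top"; returns a dict with "image" (480x640x3 uint8, blue, green, red), "vertical_fov" (degrees; the focal length in pixels is half the picture's height over the tangent of half this angle, whatever the lens; pixels are square), "cx", "cy" (the principal point, pixels), "dist_coeffs" ([k1, k2, p1, p2, k3] as OpenCV has them; the pictures are not rectified), "R" (3x3) and "t" (3): a world point X has camera coordinates R X + t. Camera axes: x right, y down, z forward; pixel columns grow to the right and rows downward; lengths in m; the calibration is good to about 2 mm. A picture is of the moment at which its call begins. There is no depth.
- ctrl.finish_job(): hands the job in; it is judged then, once.
The state is a dict: "t": time; "q": joint angles; "dq": joint speeds; "effort": joint torques, N m; "tool_pos": TCP position; "tool_rot": TCP orientation; "contact_force": force on the tool from outside, world axes, zero at the start; "wrist_torque": the same for the moment, N m; "opening": finger opening in m; "grip_force": force on a finger pad.
Only numpy, scipy, OpenCV 4.12 (cv2) and the standard library are available. Lean on these libraries where they do the work, as an engineer would, in place of code of your own. Each camera call takes 0.05 s, during which the arm holds its last target. There are 200 camera calls.

## Working session

There is one attempt and no reset: what is moved stays moved. The work goes in short steps, Python scripts to look and compute and a tool call to move; the robot and the scene stay as the last step left them, time stands still between calls to the robot, and variables do not carry over. Pictures are saved under pics/ and viewed, at most 10 in all, crops included, and the job is handed in when it is done.

Besides the shell and the picture viewer there is one more tool, called as name([rows], argument=value, ...), one row to a line, values as JSON. drive_tool: Moves the arm, as the interface text tells. Its arguments: {"type":"object","properties":{"rows":{"type":"array","items":{"type":"array"}},"jaw":{"type":"number"},"grip_force":{"type":"number"}},"required":["rows"]}

```bash
mkdir -p pics; ls; python3 - <<'E'
from station import ctrl, vision
import cv2,numpy as np
print(ctrl.get_obs())
for n in("side","top"):
    d=vision.get_image(n); cv2.imwrite(f"pics/{n}0.png",d.pop("image")); np.save(f"{n}cal.npy",d,allow_pickle=True); print(n,d)
E
```

```text
pics
{'t': 0.0, 'q': array([-1.37403281e+00,  5.33250867e-02,  1.61431351e+00,  1.64682356e-05,
        1.47600908e+00, -1.18998766e-01]), 'dq': array([-0.00059949,  0.00059281, -0.00037427,  0.00069789, -0.00102338,
        0.00194026]), 'effort': array([-1.60863412e-03, -3.93684340e+01, -3.70178175e+01, -3.13030005e-04,
        6.93973299e-03,  1.48626276e-05]), 'tool_pos': array([ 0.19397447, -0.59350104,  0.24407104]), 'tool_rot': array([-3.10049137e+00, -4.93614814e-01,  9.96859128e-05]), 'contact_force': array([-0.86387482, -0.12025355, -0.6354484 ]), 'wrist_torque': array([-0.0150515 , -0.04047719,  0.00135172]), 'grip_force': 0.0, 'opening': 0.08534205320408031}
side {'vertical_fov': 51.348832765316324, 'cx': 322.5191148498361, 'cy': 244.92148624685234, 'dist_coeffs': array([-0.04950633,  0.        ,  0.        ,  0.        ,  0.        ]), 'R': array([[-0.92714023, -0.3746287 ,  0.00802093],
       [-0.13506388,  0.31413966, -0.93972018],
       [ 0.34952646, -0.87233572, -0.34185033]]), 't': array([0.57533544, 0.1057552 , 0.83358911])}
top {'vertical_fov': 43.45676317746674, 'cx': 329.0410804706288, 'cy': 234.09396658884566, 'dist_coeffs': array([0.04073377, 0.        , 0.        , 0.        , 0.        ]), 'R': array([[ 0.12422831, -0.99224606, -0.00388277],
       [-0.97060864, -0.1207046 , -0.20820486],
       [ 0.20612178,  0.02963359, -0.97807753]]), 't': array([0.10754553, 0.572133  , 0.87121523])}
```

View pics/side0.png

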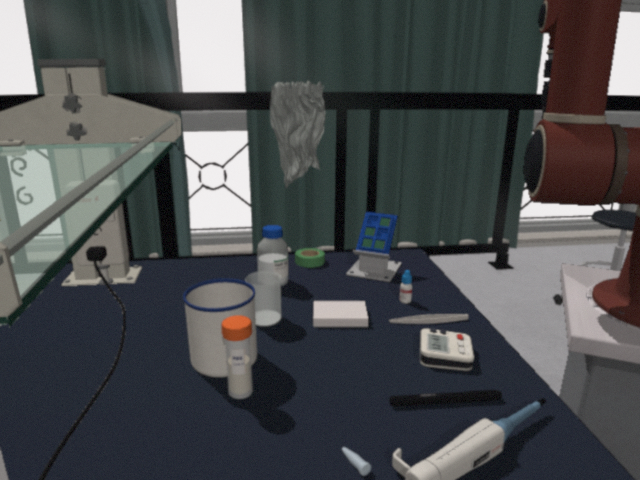

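View pics/top0.png

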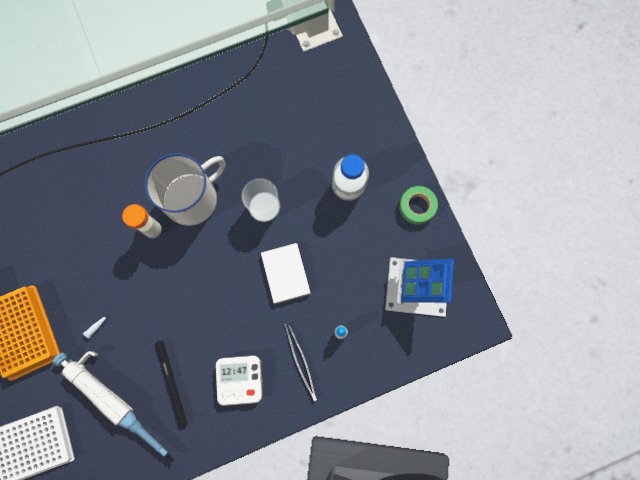

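```bash
cat > h.py <<'E'
import cv2,numpy as np
from station import ctrl, vision
def cam(n):
    d=vision.get_image(n); f=240/np.tan(np.radians(d['vertical_fov'])/2)
    d['K']=np.array([[f,0,d['cx']],[0,f,d['cy']],[0,0,1.]]); return d
def ray(d,uv):
    p=cv2.undistortPoints(np.array([[uv]],float),d['K'],d['dist_coeffs'])[0,0]
    R,t=np.array(d['R']),np.array(d['t']); v=R.T@np.r_[p,1]; return -R.T@t,v/np.linalg.norm(v)
def onz(d,uv,z):
    c,v=ray(d,uv); return c+v*(z-c[2])/v[2]
def proj(d,X):
    return cv2.projectPoints(np.array(X,float).reshape(-1,1,3),cv2.Rodrigues(np.array(d['R']))[0],np.array(d['t']),d['K'],d['dist_coeffs'])[0][:,0]
def mask(im,lo,hi): return cv2.inRange(cv2.cvtColor(im,cv2.COLOR_BGR2HSV),lo,hi)
def biggest(m,near=None,amin=20):
    cs=[c for c in cv2.findContours(m,0,2)[0] if cv2.contourArea(c)>amin]
    if near is None: return max(cs,key=cv2.contourArea)
    return min(cs,key=lambda c:np.linalg.norm(c[:,0].mean(0)-near))
def corners(c):
    h=cv2.convexHull(c)
    for e in np.linspace(1,15,60):
        a=cv2.approxPolyDP(h,e,True)
        if len(a)==4: return a[:,0]
    return cv2.boxPoints(cv2.minAreaRect(c))
def lookrow(): 
    o=ctrl.get_obs(); R=cv2.Rodrigues(o['tool_rot'])[0]; return o,R
E
python3 - <<'E'
from h import *
d=cam('top'); im=d['image']; s=cam('side')
np.set_printoptions(precision=4,suppress=True)
for n,k in(('top',d),('side',s)): print(n,-np.array(k['R']).T@k['t'])
w=corners(biggest(mask(im,(0,0,150),(179,60,255)),(286,273),300)); print('white',w.tolist()); print(np.array([onz(d,u,.015)for u in w.astype(float)]))
c=biggest(mask(im,(100,120,50),(125,255,255)),(427,281),100); b=corners(c).astype(float); print('blue',b.tolist())
for u in b: print(u, onz(d,u,.1065 if u[0]>427 else .0442))
for nm,u,z in(('dropper',(341,332),.056),('tape',(419,205),.019),('reag',(352,167),.105),('beaker',(261,200),.0355)): print(nm,onz(d,u,z))
for u in((391,259),(387,307),(445,315)): print('foot',onz(d,u,.004))
cv2.imwrite('pics/c1.png',np.hstack([cv2.resize(im[235:335,370:470],(400,400),interpolation=2),cv2.resize(s['image'][200:290,335:425],(400,400),interpolation=2)]))
E
```

```text
top [0.3624 0.15   0.9717]
side [0.2563 0.9095 0.3797]
white [[296, 243], [309, 293], [273, 302], [261, 252]]
[[0.5428 0.2302 0.015 ]
 [0.465  0.1987 0.015 ]
 [0.4438 0.2534 0.015 ]
 [0.5211 0.2842 0.015 ]]
blue [[453.0, 259.0], [450.0, 302.0], [401.0, 300.0], [405.0, 262.0]]
[453. 259.] [ 0.5302 -0.0071  0.1065]
[450. 302.] [ 0.4675 -0.0079  0.1065]
[401. 300.] [0.4688 0.0555 0.0442]
[405. 262.] [0.5283 0.0551 0.0442]
dropper [0.4085 0.1412 0.056 ]
tape [0.6294 0.0392 0.019 ]
reag [0.6518 0.1547 0.105 ]
beaker [0.6018 0.2939 0.0355]
foot [0.5376 0.0741 0.004 ]
foot [0.4594 0.0725 0.004 ]
foot [ 0.4584 -0.0203  0.004 ]
```

View pics/c1.png

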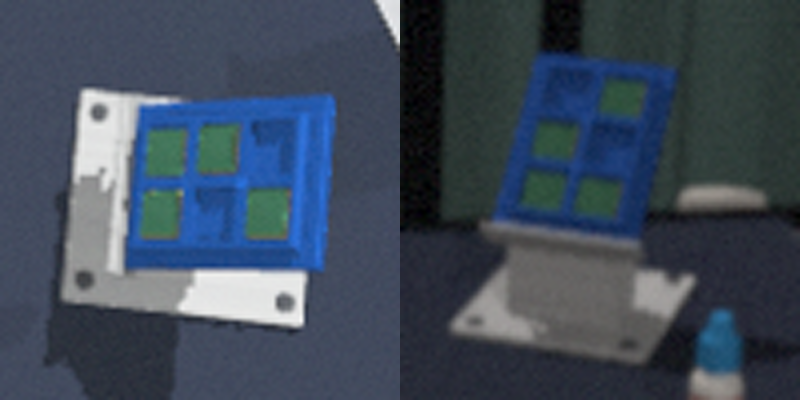

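drive_tool([
  [[0, 0.05, 0], 0],
  [[0, 0.05, 0], 0],
  [[0, 0.05, 0], 0],
  [[0, 0.05, 0], 0],
  [[0, 0.05, 0], 0],
  [[0, 0.05, 0], 0],
  [[0, 0.05, 0], 0],
  [[0, 0.05, 0], 0],
  [[0, 0.05, 0], 0],
])

```text
t: 1.1
tool_pos: [0.3141, -0.9633, 0.237]
tool_rot: [3.079, 0.49, 0.006]
contact_force: [16.1, -52.3, 38.5]
opening: 0.0854
grip_force: 0.0
```

```bash
python3 - <<'E'
from h import *
np.set_printoptions(precision=4,suppress=True)
o,R=lookrow(); print(o['t'],o['q'],o['tool_pos']); print(R)
a=cam('top');b=cam('side')
T=[(453,259),(450,302),(401,300),(405,262)];S=[(366.5,212.4),(397.5,215.7),(388.5,253.5),(356.8,249.5)]
for p,q in zip(T,S):
    c1,v1=ray(a,p);c2,v2=ray(b,q); k=np.linalg.lstsq(np.c_[v1,-v2],c2-c1,rcond=None)[0]; A=c1+k[0]*v1;B=c2+k[1]*v2; print((A+B)/2,np.linalg.norm(A-B))
for u in((390.5,257.5),(385.5,310),(445.7,316)): print(onz(a,u,.004))
E
```

```text
1.1 [-1.3294  1.189   0.0544  0.0021  1.8738 -0.0736] [ 0.3141 -0.9633  0.237 ]
[[ 0.9506  0.3103  0.0077]
 [ 0.3104 -0.9503 -0.0232]
 [ 0.0002  0.0244 -0.9997]]
[ 0.5307 -0.0079  0.1024] 0.0005997261959882266
[ 0.4678 -0.0085  0.1029] 0.0002926089940327981
[0.467  0.0555 0.0471] 0.002813181920742391
[0.528  0.0553 0.0458] 0.0001354815390460594
[0.54   0.0751 0.004 ]
[0.4544 0.0743 0.004 ]
[ 0.457  -0.0216  0.004 ]
```

drive_tool([
  [[0, 0.03, 0], 0],
  [[0, 0.03, 0], 0],
  [[0, 0.03, 0], 0],
  [[0, 0.03, 0], 0],
])

```text
t: 1.6
tool_pos: [0.3217, -0.9861, 0.2252]
tool_rot: [3.002, 0.478, 0.024]
contact_force: [0.1, 0.3, 1.0]
opening: 0.0857
grip_force: 0.0
```

```bash
python3 - <<'E'
from h import *
np.set_printoptions(precision=4,suppress=True)
o,R=lookrow(); print(o['t'],o['q'],o['tool_pos']); print(R)
E
```

```text
1.6 [-1.3289  1.2017  0.055   0.0073  1.7826 -0.072 ] [ 0.3217 -0.9861  0.2252]
[[ 0.9505  0.309   0.0314]
 [ 0.3106 -0.9455 -0.0975]
 [-0.0004  0.1024 -0.9947]]
```

drive_tool([
  [[0, -0.05, -0.005], 0],
  [[0, -0.05, -0.005], 0],
  [[0, -0.05, -0.005], 0],
  [[0, -0.05, -0.005], 0],
  [[0, -0.05, -0.005], 0],
  [[0, -0.05, -0.005], 0],
  [[0, -0.05, -0.005], 0],
  [[0, -0.05, -0.005], 0],
  [[0, -0.05, -0.005], 0],
  [[0, -0.05, -0.005], 0],
])

```text
t: 2.6
tool_pos: [0.1834, -0.5668, 0.2323]
tool_rot: [2.998, 0.477, 0.023]
contact_force: [-0.5, -0.1, 0.8]
opening: 0.0855
grip_force: 0.0
```

drive_tool([
  [[0, -0.05, -0.005], 0],
  [[0, -0.05, -0.005], 0],
  [[0, -0.05, -0.005], 0],
  [[0, -0.05, -0.005], 0],
  [[0, -0.05, -0.005], 0],
  [[0, -0.05, -0.005], 0],
])

```text
t: 3.2
tool_pos: [0.0913, -0.2848, 0.2329]
tool_rot: [2.998, 0.479, 0.021]
contact_force: [-0.3, 1.6, 0.9]
opening: 0.0852
grip_force: 0.0
```

```bash
python3 - <<'E'
from h import *
np.set_printoptions(precision=4,suppress=True)
o,R=lookrow(); print(o['t'],o['q'],o['tool_pos']); print(R)
E
```

```text
3.2 [-1.5356 -0.9893  2.3644  0.0266  1.6635 -0.2777] [ 0.0913 -0.2848  0.2329]
[[ 0.9503  0.3099  0.03  ]
 [ 0.3113 -0.9449 -0.1017]
 [-0.0031  0.106  -0.9944]]
```

drive_tool([
  [[0, -0.04, -0.004], 0],
  [[0, -0.04, -0.004], 0],
  [[0, -0.04, -0.004], 0],
  [[0, -0.04, -0.004], 0],
])

```text
t: 3.6
tool_pos: [0.0804, -0.2552, 0.245]
tool_rot: [3.093, 0.493, -0.0]
contact_force: [-0.3, -0.1, 0.2]
opening: 0.0855
grip_force: 0.0
```

```bash
python3 - <<'E'
from h import *
np.set_printoptions(precision=4,suppress=True)
o,R=lookrow(); print(o['t'],o['q'],o['tool_pos']); print(R)
E
```

```text
3.6 [-1.5478 -1.0109  2.3515  0.0013  1.7912 -0.2927] [ 0.0804 -0.2552  0.245 ]
[[ 0.9505  0.3107  0.0015]
 [ 0.3107 -0.9505 -0.0097]
 [-0.0016  0.0097 -1.    ]]
```

```bash
cat > kin.py <<'E'
import numpy as np
from scipy.optimize import least_squares
from scipy.spatial.transform import Rotation as Ro
A=lambda ax,a: Ro.from_euler(ax,a).as_matrix()
LO=np.array([-3.01,-1.01,.06,-1.02,.09,-3.14]);HI=np.array([3.01,2.22,2.58,4.17,2.62,3.14])
def fk(q,p):
    r0,z0,d,L1,L2,L3,e=p
    R=A('z',q[0]); x=R@[r0,d,z0]
    R=R@A('y',q[1]); x=x+R@[0,0,L1]
    R=R@A('y',q[2]); x=x+R@[e,0,L2]
    R=R@A('z',q[3])@A('y',q[4]); x=x+R@[0,0,L3]
    R=R@A('z',q[5])@A('z',-np.pi/2)   # tool y = radial at q6=0
    return x,R
# (q,tool_pos)
D=[([-1.374033,.0533251,1.6143135,.0000165,1.476009,-.118999],[.19397,-.5935,.24407]),
([-1.3289,1.2017,.055,.0073,1.7826,-.072],[.3217,-.9861,.2252]),
([-1.5356,-.9893,2.3644,.0266,1.6635,-.2777],[.0913,-.2848,.2329]),
([-1.5478,-1.0109,2.3515,.0013,1.7912,-.2927],[.0804,-.2552,.245])]
def fit(D=D):
    f=lambda p:np.r_[np.concatenate([fk(q,p)[0]-x for q,x in D]),1e-3*p[6]]
    return least_squares(f,[0,.4,.075,.5,.5,.2,0])
P=np.load('kin.npy') if __import__('os').path.exists('kin.npy') else None
def ik(x,R,q0,p=None):
    p=P if p is None else p
    def f(q):
        y,S=fk(q,p); return np.r_[(y-x)*5,Ro.from_matrix(S@R.T).as_rotvec()]
    best=None
    for s in range(30):
        g=np.clip(q0+(0 if s==0 else 1)*np.random.default_rng(s).normal(0,.7,6),LO+.01,HI-.01)
        r=least_squares(f,g,bounds=(LO,HI))
        if best is None or r.cost<best.cost-1e-9: best=r
        if best.cost<1e-8: break
    return best.x,best.cost
E
python3 - <<'E'
from kin import *
np.set_printoptions(precision=4,suppress=True)
r=fit(); print(r.x,r.cost); print(np.abs(r.fun).max()); np.save('kin.npy',r.x)
for q,x in D[:1]+D[2:3]: print(fk(q,r.x))
p=r.x
def F(z,y):
    z=np.array(z)/np.linalg.norm(z); y=np.array(y,float); return np.c_[np.cross(y,z),y,z]
c=np.array([.499,.03,.08]); q0=np.array([0,.3,1.8,0,1.2,0])
for nm,z,y,x in(('cap+',[0,-1,-1],[1,0,0],[.499,.04,.095]),('cap-',[0,-1,-1],[-1,0,0],[.499,.04,.095]),
 ('pinch+',[0,1,-1],[0,.7071,.7071],[.499,-.01,.115]),('pinch-',[0,1,-1],[0,-.7071,-.7071],[.499,-.01,.115]),('side+',[0,1,-1],[1,0,0],[.499,-.01,.115]),('side-',[0,1,-1],[-1,0,0],[.499,-.01,.115]),
 ('pick',[0,0,-1],[-.375,.927,0],[.493,.2416,.02]),('pick-',[0,0,-1],[.375,-.927,0],[.493,.2416,.02])): print(nm,*ik(np.array(x),F(z,y),q0,p))
E
```

```text
[-0.0001  0.2379  0.0742  0.4264  0.61    0.2653  0.0958] 6.9854778140882055e-09
9.583287983183862e-05
(array([ 0.194 , -0.5935,  0.2441]), array([[-0.9506, -0.3105, -0.0004],
       [-0.3105,  0.9506,  0.002 ],
       [-0.0003,  0.002 , -1.    ]]))
(array([ 0.0913, -0.2848,  0.233 ]), array([[-0.9503, -0.3099,  0.0301],
       [-0.3113,  0.9449, -0.1017],
       [ 0.0031, -0.1061, -0.9944]]))
cap+ [ 0.2922  0.1301  1.9439 -0.7563  1.4075 -2.5872] 1.1878947312366081e-19
cap- [ 0.2922  0.1301  1.9439 -0.7563  1.4075  0.5544] 2.7558884597707905e-28
pinch+ [-0.5157  0.0714  1.9673  0.6626  1.5631  0.889 ] 7.427487337378971e-19
pinch- [-0.5157  0.0714  1.9673  0.6626  1.5631 -2.2526] 3.2240385439615986e-24
side+ [-0.5157  0.0714  1.9673  0.6626  1.5631  2.4598] 4.295496307927055e-23
side- [-0.5157  0.0714  1.9673  0.6626  1.5631 -0.6818] 1.8770286462613563e-21
pick [ 0.3201  0.1269  1.942  -0.      1.0727  1.5065] 1.093705365277306e-26
pick- [ 0.3201  0.1269  1.942  -0.      1.0727 -1.6351] 1.6540288624016163e-24
```

drive_tool([
  [[0.04, 0.002, 0], 0],
  [[0.048, 0.002, 0], 0],
  [[0.048, 0.002, 0], 0],
  [[0.048, 0.002, 0], 0],
  [[0.048, 0.002, 0], 0],
  [[0.048, 0.002, 0], 0],
  [[0.048, 0.002, 0], 0],
  [[0.048, 0.002, 0], 0],
])

```text
t: 4.4
tool_pos: [0.4474, -0.1521, 0.2462]
tool_rot: [3.093, 0.495, 0.015]
contact_force: [0.4, -1.0, 1.2]
opening: 0.0853
grip_force: 0.0
```

drive_tool([
  [[0.02, -0.045, 0], -0.066],
  [[0.02, -0.045, 0], 0],
  [[0.02, -0.045, 0], 0],
  [[0.02, -0.045, 0], 0],
  [[0.02, -0.045, 0], 0],
  [[0.02, -0.045, 0], 0],
  [[0.02, -0.04, 0.03], 0],
])

```text
t: 5.1
tool_pos: [0.4653, 0.1882, 0.2221]
tool_rot: [3.082, 0.598, 0.033]
contact_force: [0.9, 1.0, 1.1]
opening: 0.0854
grip_force: 0.0
```

```bash
sed -i "s/A('z',-np.pi\/2)/A('z',np.pi\/2)/" kin.py; cat >> h.py <<'E'
def st():
    np.set_printoptions(precision=4,suppress=True)
    o,R=lookrow(); print('t',o['t'],'q',o['q'],'p',o['tool_pos'],'op',o['opening']); print(R); return o,R
def go(target,z=None):
    o,R=lookrow(); print('tool-frame shift',R.T@(np.array(target)-o['tool_pos']))
E
python3 - <<'E'
from h import *
o,R=st(); go([.4932,.2416,.06])
E
```

```text
t 5.1 q [ 0.2375 -0.247   1.9308 -0.0028  1.4368  1.4251] p [0.4653 0.1882 0.2221] op 0.08535056481377774
[[ 0.9271  0.3742  0.0211]
 [ 0.3742 -0.9273  0.0022]
 [ 0.0204  0.0058 -0.9998]]
tool-frame shift [ 0.0425 -0.04    0.1628]
```

drive_tool([
  [[0.0215, -0.02, 0.04], 0],
  [[0.021, -0.02, 0.04], 0],
  [[0, 0, 0.04], 0],
  [[0, 0, 0.04], 0],
  [[0, 0, 0.02], 0],
  [[0, 0, 0], 0],
  [[0, 0, 0], 0],
])

```text
t: 5.8
tool_pos: [0.488, 0.2377, 0.0356]
tool_rot: [3.082, 0.596, 0.012]
contact_force: [0.5, 0.5, 0.5]
opening: 0.0851
grip_force: 0.0
```

```bash
python3 - <<'E'
from h import *
o,R=st(); go([.4932,.2416,.014])
d=cam('top'); c=cam('side')
t=d['image'][200:340,220:360];s=c['image'][260:360,290:390]
cv2.imwrite('pics/c2.png',np.hstack([cv2.resize(t,(400,400),interpolation=2),cv2.resize(s,(400,400),interpolation=2)]))
E
```

```text
t 5.8 q [ 0.3177  0.0838  1.9575 -0.0033  1.0931  1.5079] p [0.488  0.2377 0.0356] op 0.08509437308617097
[[ 0.9279  0.3728  0.0077]
 [ 0.3729 -0.9279 -0.0006]
 [ 0.007   0.0034 -1.    ]]
tool-frame shift [ 0.0061 -0.0017  0.0217]
```

View pics/c2.png

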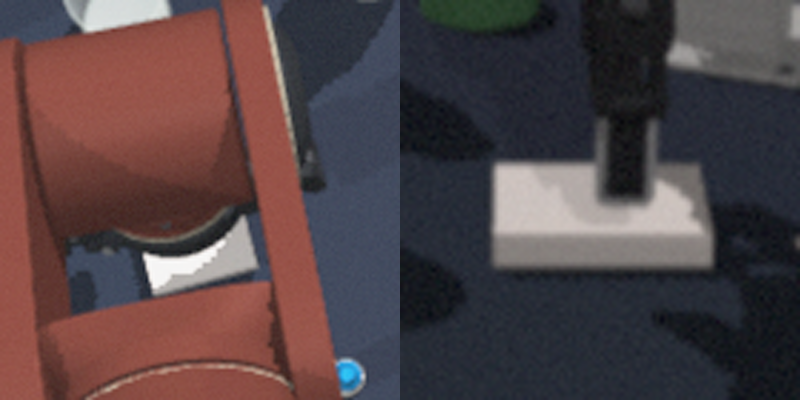

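drive_tool([
  [[0.006, -0.002, 0.0215], 0],
  [[0, 0, 0], 0],
])

```text
t: 6.1
tool_pos: [0.4903, 0.2408, 0.0113]
tool_rot: [3.082, 0.596, 0.003]
contact_force: [-0.2, 0.5, -1.1]
opening: 0.0853
grip_force: 0.0
```

drive_tool([
  [[0, 0, 0], 0],
  [[0, 0, 0], 0],
  [[0, 0, 0], 0],
  [[0, 0, 0], 0],
], jaw=0.6, grip_force=40)

```text
t: 6.5
tool_pos: [0.4909, 0.2409, 0.0126]
tool_rot: [3.082, 0.596, 0.006]
contact_force: [-1.3, -0.3, 5.8]
opening: 0.0588
grip_force: 44.2
```

drive_tool([
  [[0, 0, 0], 0],
  [[0.002, 0, -0.0035], 0],
  [[0, 0, 0], 0],
], jaw=0.2)

```text
t: 6.8
tool_pos: [0.4919, 0.2414, 0.0146]
tool_rot: [3.082, 0.596, 0.003]
contact_force: [0.0, 0.9, 0.6]
opening: 0.0682
grip_force: 0.0
```

drive_tool([
  [[0, 0, 0], 0],
  [[0, 0, 0], 0],
  [[0, 0, 0], 0],
], jaw=0.6, grip_force=40)

```text
t: 7.1
tool_pos: [0.4919, 0.2414, 0.0146]
tool_rot: [3.082, 0.596, 0.003]
contact_force: [-0.5, -0.0, 4.0]
opening: 0.059
grip_force: 43.8
```

drive_tool([
  [[0, 0, -0.05], 0],
  [[0, 0, -0.05], 0],
  [[0, 0, -0.05], 0],
  [[0, 0, -0.05], 0],
])

```text
t: 7.5
tool_pos: [0.4904, 0.2415, 0.2152]
tool_rot: [3.082, 0.595, -0.001]
contact_force: [0.9, 0.5, -0.7]
opening: 0.0591
grip_force: 44.0
```

```bash
python3 - <<'E'
from h import *
o,R=st()
E
```

```text
t 7.5 q [ 0.3229 -0.1136  1.8263 -0.0029  1.4297  1.5124] p [0.4904 0.2415 0.2152] op 0.059106965456370814
[[ 0.928   0.3725  0.0001]
 [ 0.3725 -0.928  -0.003 ]
 [-0.001   0.0028 -1.    ]]
```

drive_tool([
  [[-0.033, 0.037, 0], -0.12],
  [[-0.037, 0.032, 0], -0.12],
  [[-0.041, 0.028, 0], -0.12],
  [[-0.044, 0.023, 0], -0.12],
  [[-0.046, 0.017, 0], -0.12],
  [[-0.048, 0.012, 0], -0.12],
  [[-0.049, 0.006, 0], -0.12],
  [[-0.049, 0, 0], -0.12],
  [[-0.049, -0.006, 0], -0.12],
  [[-0.048, -0.012, 0], -0.12],
])

```text
t: 8.5
tool_pos: [0.3261, -0.1884, 0.2145]
tool_rot: [2.294, 2.142, -0.001]
contact_force: [1.1, -0.3, -1.0]
opening: 0.0589
grip_force: 43.9
```

drive_tool([
  [[-0.046, -0.018, 0], 0],
  [[-0.046, -0.018, 0], 0],
  [[-0.046, -0.018, 0], 0],
  [[-0.046, -0.018, 0], 0],
  [[-0.046, -0.018, 0], 0],
  [[-0.046, -0.018, 0], 0],
  [[-0.046, -0.018, 0], 0],
  [[-0.046, -0.018, 0], 0],
  [[-0.046, -0.018, 0], 0],
  [[-0.046, -0.018, 0], 0],
])

```text
t: 9.5
tool_pos: [0.1131, -0.6342, 0.2146]
tool_rot: [2.3, 2.137, 0.001]
contact_force: [0.7, 0.5, 0.1]
opening: 0.059
grip_force: 44.0
```

```bash
python3 - <<'E'
from h import *
o,R=st()
E
```

```text
t 9.5 q [-1.5104  0.1165  1.5969  0.0017  1.4275 -1.4374] p [ 0.1131 -0.6342  0.2146] op 0.05903503637005322
[[ 0.0732  0.9973  0.0017]
 [ 0.9973 -0.0732 -0.0006]
 [-0.0005  0.0017 -1.    ]]
```

drive_tool([
  [[-0.046, -0.003, 0], -0.088],
  [[-0.048, -0.003, 0], 0],
  [[-0.048, -0.003, 0], 0],
  [[-0.048, -0.003, 0], 0],
  [[-0.048, -0.003, 0], 0],
  [[-0.048, -0.003, 0], 0],
  [[-0.048, -0.003, 0], 0],
])

```text
t: 10.2
tool_pos: [0.0944, -0.962, 0.2151]
tool_rot: [2.204, 2.237, 0.001]
contact_force: [0.3, -1.6, -0.3]
opening: 0.0588
grip_force: 44.0
```

drive_tool([
  [[-0.05, 0, 0], 0],
  [[-0.05, 0, 0], 0],
  [[-0.05, 0, 0], 0],
  [[-0.05, 0, 0], 0],
  [[-0.05, 0, 0], 0],
  [[-0.05, 0, 0], 0],
])

```text
t: 10.8
tool_pos: [0.083, -1.0526, 0.1872]
tool_rot: [2.127, 2.16, -0.136]
contact_force: [0.9, -0.7, -0.7]
opening: 0.0588
grip_force: 44.3
```

```bash
python3 - <<'E'
from h import *
o,R=st()
E
```

```text
t 10.8 q [-1.5656  1.2388  0.0576  0.0128  1.706  -1.5781] p [ 0.083  -1.0526  0.1872] op 0.05877318051416706
[[-0.0141  0.9998  0.0134]
 [ 0.9902  0.0158 -0.1387]
 [-0.1389  0.0113 -0.9902]]
```

drive_tool([
  [[-0.05, 0, 0], 0],
  [[-0.05, 0, 0], 0],
  [[-0.05, 0, 0], 0],
  [[-0.05, 0, 0], 0],
  [[-0.05, 0, 0], 0],
  [[-0.05, 0, 0], 0],
  [[-0.05, 0, 0], 0],
  [[-0.05, 0, 0], 0],
  [[-0.05, 0, 0], 0],
  [[-0.05, 0, 0], 0],
])

```text
t: 11.8
tool_pos: [0.0626, -1.125, 0.2402]
tool_rot: [1.949, 1.977, -0.415]
contact_force: [-1.0, 0.0, -1.0]
opening: 0.0587
grip_force: 44.3
```

drive_tool([
  [[-0.05, 0, 0], 0],
  [[-0.05, 0, 0], 0],
  [[-0.05, 0, 0], 0],
  [[-0.05, 0, 0], 0],
  [[-0.05, 0, 0], 0],
  [[-0.05, 0, 0], 0],
  [[-0.05, 0, 0], 0],
  [[-0.05, 0, 0], 0],
])

```text
t: 12.6
tool_pos: [0.0497, -1.1523, 0.3576]
tool_rot: [1.809, 1.832, -0.599]
contact_force: [-0.1, -0.2, -0.2]
opening: 0.0587
grip_force: 44.3
```

```bash
python3 - <<'E'
from h import *
o,R=st()
E
```

```text
t 12.6 q [-1.6063  1.1249  0.0559  0.0642  1.2909 -1.6153] p [ 0.0497 -1.1523  0.3576] op 0.05874224043104082
[[ 0.0011  0.9992  0.0396]
 [ 0.7827  0.0238 -0.6219]
 [-0.6224  0.0317 -0.7821]]
```

drive_tool([
  [[0, -0.05, 0], 0],
  [[0, -0.05, 0], 0],
  [[0, -0.05, 0], 0],
  [[0, -0.05, 0], 0],
  [[-0.05, 0, 0], 0],
  [[-0.05, 0, 0], 0],
  [[-0.05, 0, 0], 0],
  [[-0.05, 0, 0], 0],
])

```text
t: 13.4
tool_pos: [-0.1241, -1.1491, 0.4284]
tool_rot: [1.746, 1.758, -0.707]
contact_force: [0.0, 0.0, -0.8]
opening: 0.0587
grip_force: 44.3
```

```bash
python3 - <<'E'
from h import *
o,R=st()
E
```

```text
t 13.4 q [-1.782   1.0737  0.055   0.1813  1.2453 -1.7776] p [-0.1241 -1.1491  0.4284] op 0.058716233820021446
[[ 0.0025  0.9997  0.0229]
 [ 0.7058  0.0145 -0.7083]
 [-0.7084  0.0179 -0.7056]]
```

```bash
cat >> kin.py <<'E'
def path(pts,R,q,step=.049):
    """straight legs at fixed R; prints per-leg tool-frame rows and limits"""
    for a,b in zip(pts[:-1],pts[1:]):
        a,b=np.array(a),np.array(b); n=int(np.ceil(np.linalg.norm(b-a)/step)); m=0;c=0
        for k in range(1,n+1):
            f=lambda v:np.r_[(fk(v,P)[0]-(a+(b-a)*k/n))*5,Ro.from_matrix(fk(v,P)[1]@R.T).as_rotvec()]
            r=least_squares(f,np.clip(q,LO+1e-6,HI-1e-6),bounds=(LO,HI)); m=max(m,np.abs((r.x-q)/np.array([.18,.18,.22,.22,.22,.22])).max()); c=max(c,r.cost); q=r.x
        print(n,'rows of',np.round(R.T@(b-a)/n,4),'speed use',round(m,2),'cost',c,'end q',np.round(q,2))
    return q
E
python3 - <<'E'
from kin import *; from h import st
o,R=st()
print(fk(o['q'],P)[0]-o['tool_pos'], fk(o['q'],P)[1]-R)
print('direct');path([o['tool_pos'],[.498,.14,.20]],R,o['q'])
print('via');path([o['tool_pos'],[.35,-.6,.4],[.498,.14,.20]],R,o['q'])
E
```

```text
t 13.4 q [-1.782   1.0737  0.055   0.1813  1.2453 -1.7776] p [-0.1241 -1.1491  0.4284] op 0.058716233820021446
[[ 0.0025  0.9997  0.0229]
 [ 0.7058  0.0145 -0.7083]
 [-0.7084  0.0179 -0.7056]]
[-0.      0.0001 -0.    ] [[ 0.  0. -0.]
 [ 0. -0. -0.]
 [ 0.  0.  0.]]
direct
30 rows of [ 0.0358  0.0212 -0.0246] speed use 1.93 cost 2.4861706260685995e-19 end q [ 0.46  0.08  1.8  -0.7   1.64  0.54]
via
15 rows of [ 0.0273  0.0321 -0.0239] speed use 1.73 cost 7.619783598307254e-19 end q [-1.01 -0.19  1.72 -0.45  0.95 -0.88]
16 rows of [ 0.0415  0.0097 -0.0237] speed use 0.63 cost 2.3444270250041784e-24 end q [ 0.46  0.08  1.8  -0.7   1.64  0.54]
```

drive_tool([
  [[0.02, 0.02, -0.015], 0],
  [[0.025, 0.03, -0.022], 0],
  [[0.027, 0.032, -0.024], 0],
  [[0.027, 0.032, -0.024], 0],
  [[0.027, 0.032, -0.024], 0],
  [[0.027, 0.032, -0.024], 0],
  [[0.027, 0.032, -0.024], 0],
  [[0.027, 0.032, -0.024], 0],
  [[0.027, 0.032, -0.024], 0],
  [[0.027, 0.032, -0.024], 0],
])

```text
t: 14.4
tool_pos: [0.169, -0.8097, 0.4139]
tool_rot: [1.746, 1.757, -0.705]
contact_force: [0.7, -0.4, -1.4]
opening: 0.0585
grip_force: 44.4
```

drive_tool([
  [[0.027, 0.032, -0.024], 0],
  [[0.027, 0.032, -0.024], 0],
  [[0.027, 0.032, -0.024], 0],
  [[0.027, 0.032, -0.024], 0],
  [[0.027, 0.032, -0.024], 0],
])

```text
t: 14.9
tool_pos: [0.3264, -0.6271, 0.4067]
tool_rot: [1.746, 1.756, -0.703]
contact_force: [0.4, -1.1, -0.9]
opening: 0.0588
grip_force: 44.4
```

```bash
python3 - <<'E'
from kin import *; from h import st
o,R=st()
path([o['tool_pos'],[.498,.14,.20]],R,o['q'])
E
```

```text
t 14.9 q [-1.0788 -0.1794  1.6976 -0.3998  0.9295 -0.9596] p [ 0.3264 -0.6271  0.4067] op 0.058773930992272766
[[ 0.005   0.9997  0.0256]
 [ 0.706   0.0146 -0.708 ]
 [-0.7082  0.0217 -0.7057]]
17 rows of [ 0.0405  0.0105 -0.0231] speed use 0.63 cost 1.6518519351824095e-24 end q [ 0.46  0.08  1.8  -0.7   1.64  0.55]
```

drive_tool([
  [[0.0405, 0.0105, -0.023], 0],
  [[0.0405, 0.0105, -0.023], 0],
  [[0.0405, 0.0105, -0.023], 0],
  [[0.0405, 0.0105, -0.023], 0],
  [[0.0405, 0.0105, -0.023], 0],
  [[0.0405, 0.0105, -0.023], 0],
  [[0.0405, 0.0105, -0.023], 0],
  [[0.0405, 0.0105, -0.023], 0],
  [[0.0405, 0.0105, -0.023], 0],
  [[0.0405, 0.0105, -0.023], 0],
])

```text
t: 15.9
tool_pos: [0.4267, -0.176, 0.2851]
tool_rot: [1.748, 1.756, -0.695]
contact_force: [0.7, 0.3, -0.9]
opening: 0.0586
grip_force: 44.3
```

drive_tool([
  [[0.0405, 0.0105, -0.023], 0],
  [[0.0405, 0.0105, -0.023], 0],
  [[0.0405, 0.0105, -0.023], 0],
  [[0.0405, 0.0105, -0.023], 0],
  [[0.0405, 0.0105, -0.023], 0],
  [[0.0405, 0.0105, -0.023], 0],
  [[0.0405, 0.0105, -0.023], 0],
])

```text
t: 16.6
tool_pos: [0.4977, 0.1403, 0.2002]
tool_rot: [1.75, 1.76, -0.694]
contact_force: [0.4, -0.6, -0.3]
opening: 0.0587
grip_force: 44.4
```

```bash
python3 - <<'E'
from h import *
o,R=st(); go([.498,.0793,.128]); print('home',end=' '); go([.498,.0369,.0857])
E
```

```text
t 16.6 q [ 0.4618  0.0738  1.8018 -0.6982  1.6321  0.5458] p [0.4977 0.1403 0.2002] op 0.05865977645650138
[[ 0.0057  0.9996  0.0282]
 [ 0.7113  0.0158 -0.7027]
 [-0.7028  0.024  -0.711 ]]
tool-frame shift [ 0.0073 -0.0024  0.0942]
home tool-frame shift [ 0.0069 -0.0041  0.1541]
```

drive_tool([
  [[0.002, -0.001, 0.04], 0],
  [[0.003, -0.002, 0.04], 0],
  [[0, 0, 0.035], 0],
  [[0, 0, 0], 0],
  [[0, 0, 0], 0],
])

```text
t: 17.1
tool_pos: [0.497, 0.0598, 0.1147]
tool_rot: [1.751, 1.759, -0.699]
contact_force: [0.8, -0.4, 0.1]
opening: 0.0587
grip_force: 44.3
```

```bash
python3 - <<'E'
from h import *
o,R=st(); print('home',end=' '); go([.498,.0369,.0857])
d=cam('top'); c=cam('side')
t=d['image'][235:335,370:470];s=c['image'][195:285,335:425]
cv2.imwrite('pics/c3.png',np.hstack([cv2.resize(t,(400,400),interpolation=2),cv2.resize(s,(400,400),interpolation=2)]))
E
```

```text
t 17.1 q [ 0.3304  0.0983  1.9378 -0.748   1.4352  0.5603] p [0.497  0.0598 0.1147] op 0.05870977568019551
[[ 0.0056  0.9997  0.0247]
 [ 0.7101  0.0134 -0.704 ]
 [-0.7041  0.0215 -0.7098]]
home tool-frame shift [0.0042 0.     0.0367]
```

View pics/c3.png

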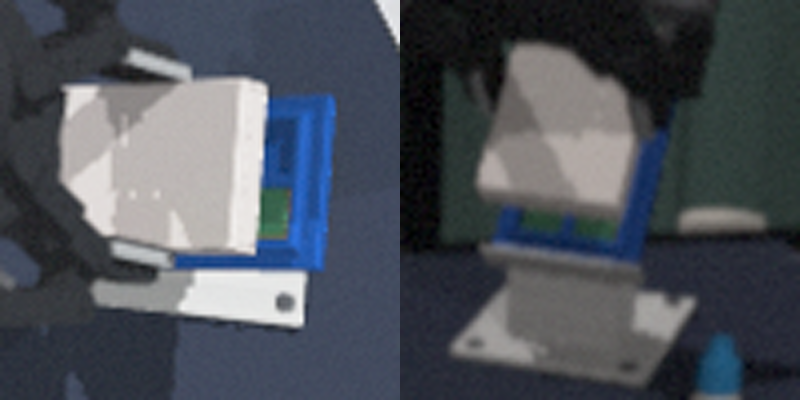

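```bash
python3 - <<'E'
from h import *
o,R=st(); p=o['tool_pos']; a=cam('top');b=cam('side')
W=lambda x,y,z:p+R@[x,y,z]
for ox in(0,.003):
    print('ox',ox)
    print(' top rim up  obs 436.75,255.75 434,298.25',proj(a,[W(-.042+ox,.03,.0146),W(-.042+ox,-.03,.0146)]).ravel())
    print(' top base up obs 430,255 428,297.5',proj(a,[W(-.042+ox,.03,-.0004),W(-.042+ox,-.03,-.0004)]).ravel())
    print(' side base low obs 352.5,237.1 385.6,241.6; up 360.9,204.5',proj(b,[W(.042+ox,.03,-.0004),W(.042+ox,-.03,-.0004),W(-.042+ox,.03,-.0004)]).ravel())
S=np.array([0,-.7071,.7071]);N=np.array([0,.7071,.7071])
for y0 in(.0535,.0575):
  f=np.array([.498,y0,.04]); B=lambda s,y,n:f+S*s+N*n+np.array([1,.015,0])*y
  print('y0',y0,'top up obs 453,259 450,302',proj(a,[B(.088,.032,.003),B(.088,-.032,.003)]).ravel(),'side up obs 366.5,212.4 397.5,215.7 low 356.8,249.5 388.5,253.5',proj(b,[B(.088,.032,.006),B(.088,-.032,.006),B(0,.032,.006),B(0,-.032,.006)]).ravel())
E
```

```text
t 17.2 q [ 0.3308  0.0978  1.9359 -0.7482  1.4353  0.5602] p [0.4981 0.0603 0.1159] op 0.05881204129174751
[[ 0.0069  0.9996  0.0266]
 [ 0.7104  0.0138 -0.7036]
 [-0.7037  0.0237 -0.7101]]
ox 0
 top rim up  obs 436.75,255.75 434,298.25 [437.3045 254.5481 433.9891 297.0705]
 top base up obs 430,255 428,297.5 [431.0008 252.5591 427.558  295.5709]
 side base low obs 352.5,237.1 385.6,241.6; up 360.9,204.5 [351.1727 234.4191 383.151  239.3389 362.5799 195.4269]
ox 0.003
 top rim up  obs 436.75,255.75 434,298.25 [435.5357 254.6111 432.2053 297.0245]
 top base up obs 430,255 428,297.5 [429.2274 252.628  425.7696 295.5285]
 side base low obs 352.5,237.1 385.6,241.6; up 360.9,204.5 [350.7499 235.863  382.7603 240.8204 362.1864 196.7729]
y0 0.0535 top up obs 453,259 450,302 [452.0434 259.3214 449.0882 303.1384] side up obs 366.5,212.4 397.5,215.7 low 356.8,249.5 388.5,253.5 [366.195  210.9464 398.0016 214.5255 355.2537 250.6234 387.9598 255.2194]
y0 0.0575 top up obs 453,259 450,302 [449.2915 258.9845 446.2936 302.7867] side up obs 366.5,212.4 397.5,215.7 low 356.8,249.5 388.5,253.5 [365.5899 211.4633 397.4998 215.0665 354.5864 251.3051 387.401  255.9337]
```

```bash
python3 - <<'E'
from h import *
np.set_printoptions(precision=4,suppress=True)
a=cam('top');b=cam('side'); o=ctrl.get_obs(); print(o['tool_pos'])
T=np.array([(453,259),(450,302),(401,300),(405,262)])-[0,1.7];S=np.array([(366.5,212.4),(397.5,215.7),(388.5,253.5),(356.8,249.5)])-[1.9,2.2]
X=[]
for p,q in zip(T,S):
    c1,v1=ray(a,p);c2,v2=ray(b,q); k=np.linalg.lstsq(np.c_[v1,-v2],c2-c1,rcond=None)[0]; A=c1+k[0]*v1;B=c2+k[1]*v2; X.append((A+B)/2); print(X[-1],np.linalg.norm(A-B))
X=np.array(X); m=X.mean(0); print('mean',m,'s,n rel foot(y0=.0577)',[(m-[0,.0577,.04])@v for v in([0,-.7071,.7071],[0,.7071,.7071])],[(m-[0,.0535,.04])@v for v in([0,-.7071,.7071],[0,.7071,.7071])])
# same top+side for white lower/upper not needed
E
```

```text
[0.4974 0.0596 0.1149]
[ 0.5334 -0.0067  0.1068] 0.0014593919749451155
[ 0.4706 -0.0074  0.1072] 0.0015474965410525732
[0.4699 0.0563 0.0513] 0.0012676781126330717
[0.5307 0.0562 0.05  ] 0.0016079469478407834
mean [0.5012 0.0246 0.0788] s,n rel foot(y0=.0577) [np.float64(0.050843313533213544), np.float64(0.0040657173183026776)] [np.float64(0.04787349353321354), np.float64(0.007035537318302679)]
```

drive_tool([
  [[0, 0.0035, 0.008], 0],
  [[0, 0, 0.008], 0],
  [[0, 0, 0.008], 0],
  [[0, 0, 0], 0],
  [[0, 0, 0], 0],
])

```text
t: 17.9
tool_pos: [0.5001, 0.0413, 0.096]
tool_rot: [1.751, 1.759, -0.705]
contact_force: [0.2, -0.7, -0.9]
opening: 0.0589
grip_force: 44.3
```

```bash
python3 - <<'E'
from h import *
o,R=st(); print('home',end=' '); go([.501,.037,.0912])
d=cam('top'); c=cam('side')
t=d['image'][240:320,380:460];s=c['image'][200:270,345:415]
cv2.imwrite('pics/c4.png',np.hstack([cv2.resize(t,(400,400),interpolation=2),cv2.resize(s,(400,400),interpolation=2)]))
E
```

```text
t 17.9 q [ 0.2962  0.1199  1.9524 -0.7635  1.3925  0.5618] p [0.5001 0.0413 0.096 ] op 0.058867581999295135
[[ 0.0044  0.9998  0.0205]
 [ 0.7089  0.0113 -0.7053]
 [-0.7053  0.0177 -0.7087]]
home tool-frame shift [0.0004 0.0008 0.0065]
```

View pics/c4.png

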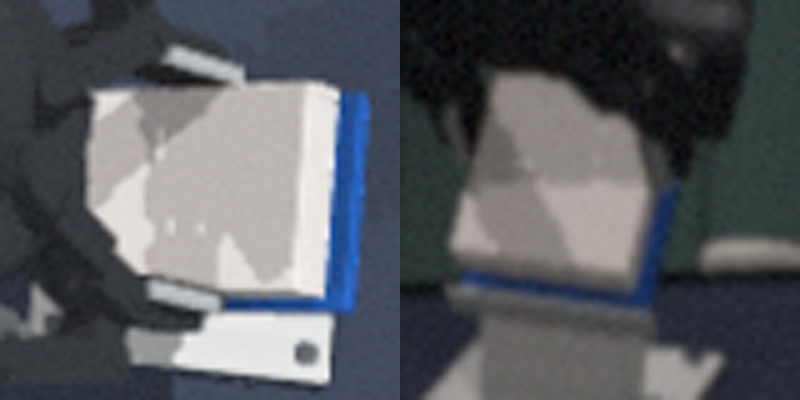

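drive_tool([
  [[0.0007, -0.0015, 0.0015], 0],
  [[0, 0, 0.0015], 0],
  [[0, 0, 0], 0],
])

```text
t: 18.3
tool_pos: [0.4989, 0.0401, 0.0938]
tool_rot: [1.751, 1.759, -0.703]
contact_force: [-0.2, 0.3, -1.1]
opening: 0.0588
grip_force: 44.3
```

drive_tool([
  [[0, 0, 0.001], 0],
  [[0, 0, 0.001], 0],
  [[0, 0, 0], 0],
])

```text
t: 18.6
tool_pos: [0.499, 0.0386, 0.0924]
tool_rot: [1.751, 1.758, -0.703]
contact_force: [0.0, 0.6, -1.4]
opening: 0.0587
grip_force: 44.3
```

drive_tool([
  [[0, 0, 0.001], 0],
  [[0, 0, 0.0005], 0],
  [[0, 0, 0], 0],
])

```text
t: 18.9
tool_pos: [0.4991, 0.0376, 0.0914]
tool_rot: [1.751, 1.758, -0.703]
contact_force: [0.3, 0.2, -0.5]
opening: 0.059
grip_force: 44.3
```

drive_tool([
  [[0, 0, 0.001], 0],
  [[0, 0, 0.0005], 0],
  [[0, 0, 0], 0],
])

```text
t: 19.2
tool_pos: [0.4991, 0.0366, 0.0902]
tool_rot: [1.751, 1.759, -0.703]
contact_force: [0.6, 1.1, -1.7]
opening: 0.0588
grip_force: 44.4
```

drive_tool([
  [[0, 0, 0.001], 0],
  [[0, 0, 0.0005], 0],
  [[0, 0, 0], 0],
])

```text
t: 19.5
tool_pos: [0.4992, 0.0357, 0.0893]
tool_rot: [1.751, 1.759, -0.703]
contact_force: [-1.1, 2.6, -0.4]
opening: 0.0589
grip_force: 44.5
```

drive_tool([
  [[0, 0, 0.001], 0],
  [[0, 0, 0.0005], 0],
  [[0, 0, 0], 0],
])

```text
t: 19.8
tool_pos: [0.4992, 0.0356, 0.0892]
tool_rot: [1.753, 1.758, -0.702]
contact_force: [-4.0, 8.3, 5.9]
opening: 0.0589
grip_force: 45.5
```

```bash
python3 - <<'E'
from h import *
o,R=st()
d=cam('top'); c=cam('side')
t=d['image'][240:320,380:460];s=c['image'][200:270,345:415]
cv2.imwrite('pics/c5.png',np.hstack([cv2.resize(t,(400,400),interpolation=2),cv2.resize(s,(400,400),interpolation=2)]))
E
```

```text
t 19.8 q [ 0.286   0.1234  1.962  -0.768   1.3755  0.5656] p [0.4992 0.0356 0.0892] op 0.05887352952880063
[[ 0.0057  0.9998  0.0212]
 [ 0.71    0.0109 -0.7041]
 [-0.7042  0.0191 -0.7098]]
```

View pics/c5.png

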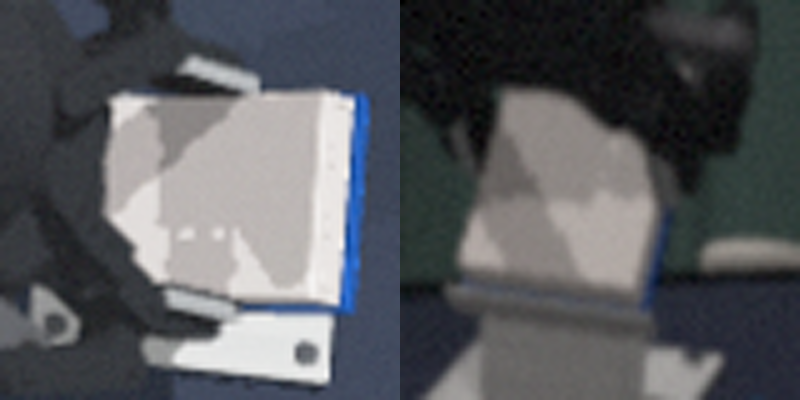

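drive_tool([
  [[0, 0, 0.001], 0],
  [[0, 0, 0.001], 0],
  [[0, 0, 0], 0],
])

```text
t: 20.2
tool_pos: [0.4993, 0.0354, 0.0892]
tool_rot: [1.755, 1.758, -0.702]
contact_force: [-8.5, 17.6, 13.3]
opening: 0.0589
grip_force: 46.9
```

drive_tool([
  [[0, 0, -0.001], 0],
  [[0, 0, 0], 0],
  [[0, 0, 0], 0],
], jaw=0)

```text
t: 20.5
tool_pos: [0.4992, 0.0334, 0.0875]
tool_rot: [1.751, 1.758, -0.704]
contact_force: [-0.6, -0.3, -0.2]
opening: 0.0856
grip_force: 0.0
```

drive_tool([
  [[0, 0, -0.01], 0],
  [[0, 0, -0.03], 0],
  [[0, 0, -0.05], 0],
  [[0, 0, -0.05], 0],
  [[0, 0, -0.05], 0],
])

```text
t: 21.0
tool_pos: [0.4947, 0.1689, 0.2239]
tool_rot: [1.751, 1.758, -0.704]
contact_force: [0.5, 0.3, -0.2]
opening: 0.0855
grip_force: 0.0
```

```bash
python3 - <<'E'
from h import *; from kin import *
o,R=st()
for V in ([.2,.45,.35],[.3,.35,.4]): path([o['tool_pos'],V,[-.085,.6,.35],[-.085,.75,.35],[-.085,.9,.35]],R,o['q'])
d=cam('top'); c=cam('side')
t=d['image'][240:320,380:460];s=c['image'][200:270,345:415]
cv2.imwrite('pics/c6.png',np.hstack([cv2.resize(t,(400,400),interpolation=2),cv2.resize(s,(400,400),interpolation=2)]))
E
```

```text
t 21.0 q [ 0.5065  0.085   1.7483 -0.6843  1.6994  0.5512] p [0.4947 0.1689 0.2239] op 0.08550301546589277
[[ 0.0049  0.9998  0.0214]
 [ 0.709   0.0116 -0.7051]
 [-0.7052  0.0186 -0.7088]]
9 rows of [ 0.0121 -0.0321 -0.0326] speed use 0.42 cost 2.593735625054194e-30 end q [ 1.16  0.13  1.48 -0.39  2.22  1.03]
7 rows of [ 0.015  -0.0405 -0.016 ] speed use 0.38 cost 1.1434640212929756e-17 end q [ 1.59  0.43  1.13 -0.01  2.37  1.58]
4 rows of [ 0.0266  0.0004 -0.0264] speed use 0.85 cost 4.036707629998039e-18 end q [ 1.59  0.85  0.53 -0.02  2.54  1.58]
4 rows of [ 0.0266  0.0004 -0.0264] speed use 1.09 cost 0.06520000986063526 end q [1.58 1.13 0.06 0.02 2.5  1.59]
7 rows of [ 0.0005 -0.027  -0.0367] speed use 0.36 cost 4.799864935815238e-17 end q [ 0.95 -0.01  1.55 -0.56  2.19  0.75]
10 rows of [ 0.0211 -0.0383 -0.0149] speed use 0.42 cost 9.961043847836043e-18 end q [ 1.59  0.43  1.13 -0.01  2.37  1.58]
4 rows of [ 0.0266  0.0004 -0.0264] speed use 0.85 cost 4.0377768062300735e-18 end q [ 1.59  0.85  0.53 -0.02  2.54  1.58]
4 rows of [ 0.0266  0.0004 -0.0264] speed use 1.09 cost 0.06520000986063376 end q [1.58 1.13 0.06 0.02 2.5  1.59]
```

View pics/c6.png

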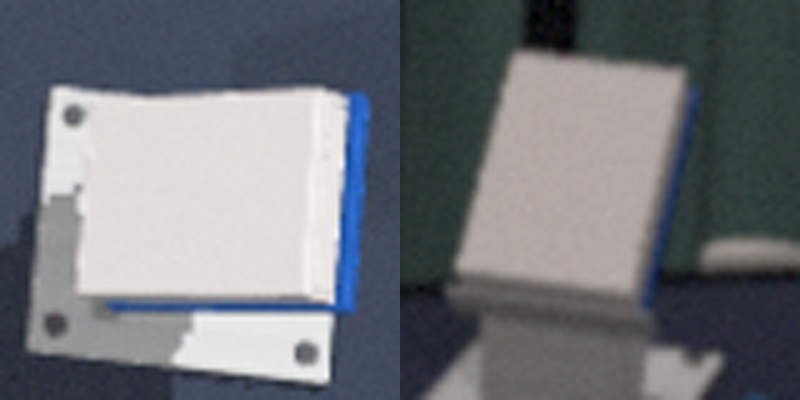

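drive_tool([
  [[0.012, -0.032, -0.0325], 0],
  [[0.012, -0.032, -0.0325], 0],
  [[0.012, -0.032, -0.0325], 0],
  [[0.012, -0.032, -0.0325], 0],
  [[0.012, -0.032, -0.0325], 0],
  [[0.012, -0.032, -0.0325], 0],
  [[0.012, -0.032, -0.0325], 0],
  [[0.012, -0.032, -0.0325], 0],
  [[0.012, -0.032, -0.0325], 0],
])

```text
t: 22.0
tool_pos: [0.2, 0.4476, 0.348]
tool_rot: [1.751, 1.758, -0.704]
contact_force: [-0.3, -0.1, -0.4]
opening: 0.0854
grip_force: 0.0
```

drive_tool([
  [[0.015, -0.042, -0.015], 0],
  [[0.015, -0.042, -0.015], 0],
  [[0.015, -0.042, -0.015], 0],
  [[0.015, -0.042, -0.015], 0],
  [[0.015, -0.042, -0.015], 0],
  [[0.015, -0.042, -0.015], 0],
  [[0.015, -0.042, -0.015], 0],
  [[0.026, 0, -0.026], 0],
  [[0.026, 0, -0.026], 0],
  [[0.026, 0, -0.026], 0],
])

```text
t: 23.0
tool_pos: [-0.096, 0.7032, 0.3424]
tool_rot: [1.75, 1.758, -0.704]
contact_force: [-0.7, 0.2, 0.3]
opening: 0.0851
grip_force: 0.0
```

drive_tool([
  [[0.035, 0, -0.035], 0],
  [[0.035, 0, -0.035], 0],
  [[0.035, 0, -0.035], 0],
  [[0.035, 0, -0.035], 0],
  [[0.035, 0, -0.035], 0],
  [[0.035, 0, -0.035], 0],
  [[0.035, 0, -0.035], 0],
  [[0.035, 0, -0.035], 0],
  [[0.035, 0, -0.035], 0],
  [[0.035, 0, -0.035], 0],
])

```text
t: 24.0
tool_pos: [-0.0703, 0.8282, 0.3107]
tool_rot: [1.809, 1.805, -0.669]
contact_force: [0.4, -0.7, -1.0]
opening: 0.0855
grip_force: 0.0
```

```bash
python3 - <<'E'
from h import *
o,R=st()
E
```

```text
t 24.0 q [ 1.5674  1.179   0.0556 -0.0077  2.6189  1.5648] p [-0.0703  0.8282  0.3107] op 0.08547611085724786
[[ 0.0033  1.      0.0016]
 [ 0.7571 -0.0015 -0.6533]
 [-0.6533  0.0034 -0.7571]]
```

drive_tool([
  [[-0.03, 0, -0.04], 0],
  [[-0.03, 0, -0.04], 0],
  [[-0.03, 0, -0.04], 0],
  [[-0.03, 0, -0.04], 0],
  [[-0.03, 0, -0.04], 0],
  [[-0.03, 0, -0.04], 0],
])

```text
t: 24.6
tool_pos: [-0.0684, 0.7894, 0.4991]
tool_rot: [1.954, 1.95, -0.474]
contact_force: [0.3, 0.2, 0.0]
opening: 0.0854
grip_force: 0.0
```

```bash
python3 - <<'E'
from h import *
o,R=st()
E
```

```text
t 24.6 q [ 1.5653  0.9468  0.0559 -0.0107  2.619   1.5595] p [-0.0684  0.7894  0.4991] op 0.08544048382195536
[[ 0.0029  1.      0.0028]
 [ 0.8869 -0.0013 -0.4619]
 [-0.4619  0.0038 -0.8869]]
```

drive_tool([
  [[-0.035, -0.003, -0.035], 0],
  [[-0.035, -0.003, -0.035], 0],
  [[-0.035, -0.003, -0.035], 0],
  [[-0.035, -0.003, -0.035], 0],
  [[-0.035, -0.003, -0.035], 0],
  [[-0.035, 0, -0.035], 0],
  [[-0.035, 0, -0.035], 0],
  [[-0.035, 0, -0.035], 0],
  [[-0.035, 0, -0.035], 0],
  [[-0.035, 0, -0.035], 0],
])

```text
t: 25.6
tool_pos: [-0.0929, 0.6281, 0.7794]
tool_rot: [2.176, 2.173, -0.097]
contact_force: [0.5, -0.6, 0.3]
opening: 0.0853
grip_force: 0.0
```

```bash
python3 - <<'E'
from h import *
o,R=st()
E
```

```text
t 25.6 q [1.6    0.5571 0.0556 0.0023 2.6192 1.6035] p [-0.0929  0.6281  0.7794] op 0.08529990965086427
[[ 0.0017  1.      0.0015]
 [ 0.9959 -0.0015 -0.0902]
 [-0.0902  0.0016 -0.9959]]
```

drive_tool([
  [[-0.035, 0, -0.035], 0],
  [[-0.035, 0, -0.035], 0],
  [[-0.035, 0, -0.035], 0],
  [[-0.035, 0, -0.035], 0],
  [[-0.035, 0, -0.035], 0],
  [[-0.035, 0, -0.035], 0],
  [[-0.035, 0, -0.035], 0],
  [[-0.035, 0, -0.035], 0],
  [[-0.035, 0, -0.035], 0],
  [[-0.035, 0, -0.035], 0],
])

```text
t: 26.6
tool_pos: [-0.1184, 0.3677, 0.9766]
tool_rot: [-2.063, -2.059, -0.302]
contact_force: [-0.6, 0.7, 0.4]
opening: 0.0858
grip_force: 0.0
```

drive_tool([
  [[-0.035, 0, -0.035], 0],
  [[-0.035, 0, -0.035], 0],
  [[-0.035, 0, -0.035], 0],
  [[-0.035, 0, -0.035], 0],
  [[-0.035, 0, -0.035], 0],
  [[-0.035, 0, -0.035], 0],
  [[-0.035, 0, -0.035], 0],
  [[-0.035, 0, -0.035], 0],
  [[-0.035, 0, -0.035], 0],
  [[-0.035, 0, -0.035], 0],
])

```text
t: 27.6
tool_pos: [-0.1376, 0.088, 1.0402]
tool_rot: [-1.883, -1.927, -0.404]
contact_force: [-0.2, -0.7, 0.4]
opening: 0.0856
grip_force: 0.0
```

```bash
python3 - <<'E'
from h import *
o,R=st()
E
```

```text
t 27.6 q [ 2.8125 -0.0332  0.055  -1.0235  2.6196  1.7708] p [-0.1376  0.088   1.0402] op 0.08558567971039967
[[ 0.0001  0.9959 -0.09  ]
 [ 0.8758  0.0434  0.4807]
 [ 0.4826 -0.0788 -0.8723]]
```

```bash
python3 - <<'E'
from h import *; from kin import *
o,R=st(); p=o['tool_pos']
path([p,[-.1,.45,.9],[.19,.8,.7],[.2,.95,.6]],R,o['q'])
print();path([p,[0,.55,.8],[.19,.8,.6],[.2,.95,.5]],R,o['q'])
E
```

```text
t 27.6 q [ 2.8125 -0.0332  0.055  -1.0235  2.6196  1.7708] p [-0.1376  0.088   1.0402] op 0.08558567971039967
[[ 0.0001  0.9959 -0.09  ]
 [ 0.8758  0.0434  0.4807]
 [ 0.4826 -0.0788 -0.8723]]
8 rows of [0.0312 0.008  0.0366] speed use 2.62 cost 2.9468363202591046e-18 end q [ 1.58 -0.17  0.71  0.1   2.09  1.63]
11 rows of [0.0191 0.0291 0.0288] speed use 0.49 cost 1.4295715665463415e-16 end q [1.16 0.39 0.52 0.29 1.79 1.26]
4 rows of [0.0208 0.0061 0.0396] speed use 0.82 cost 7.933080436054041e-19 end q [1.22 0.81 0.09 0.26 1.78 1.31]

11 rows of [0.0262 0.016  0.0381] speed use 2.88 cost 1.0711687061277211e-17 end q [ 1.34 -0.18  0.94  0.21  1.9   1.43]
8 rows of [0.0153 0.027  0.0347] speed use 0.42 cost 2.852414631027705e-20 end q [1.16 0.27 0.85 0.28 1.59 1.2 ]
4 rows of [0.0208 0.0061 0.0396] speed use 0.57 cost 2.8039206735790915e-17 end q [1.22 0.63 0.55 0.25 1.52 1.24]
```

drive_tool([
  [[0.015, 0.004, 0.018], 0],
  [[0.015, 0.004, 0.018], 0],
  [[0.031, 0.008, 0.036], 0],
  [[0.031, 0.008, 0.036], 0],
  [[0.031, 0.008, 0.036], 0],
  [[0.031, 0.008, 0.036], 0],
  [[0.031, 0.008, 0.036], 0],
  [[0.031, 0.008, 0.036], 0],
  [[0.031, 0.008, 0.036], 0],
])

```text
t: 28.5
tool_pos: [-0.1064, 0.3943, 0.9277]
tool_rot: [-1.887, -1.93, -0.429]
contact_force: [0.1, 0.3, 0.7]
opening: 0.0853
grip_force: 0.0
```

```bash
python3 - <<'E'
from h import *; from kin import *
o,R=st(); p=o['tool_pos']
path([p,[.19,.8,.7],[.2,.95,.6]],R,o['q'])
E
```

```text
t 28.5 q [ 1.6188 -0.2083  0.6694  0.06    2.1669  1.6431] p [-0.1064  0.3943  0.9277] op 0.0853143573534928
[[-0.0033  0.9973 -0.073 ]
 [ 0.8725  0.0386  0.487 ]
 [ 0.4886 -0.0621 -0.8703]]
12 rows of [0.0201 0.0271 0.0312] speed use 0.5 cost 1.4324430719574002e-16 end q [1.16 0.38 0.54 0.27 1.77 1.26]
4 rows of [0.0205 0.0055 0.0398] speed use 0.77 cost 3.083918697618253e-20 end q [1.22 0.79 0.13 0.24 1.75 1.3 ]
```

drive_tool([
  [[0.02, 0.027, 0.031], 0],
  [[0.02, 0.027, 0.031], 0],
  [[0.02, 0.027, 0.031], 0],
  [[0.02, 0.027, 0.031], 0],
  [[0.02, 0.027, 0.031], 0],
  [[0.02, 0.027, 0.031], 0],
  [[0.02, 0.027, 0.031], 0],
  [[0.02, 0.027, 0.031], 0],
  [[0.02, 0.027, 0.031], 0],
  [[0.02, 0.027, 0.031], 0],
])

```text
t: 29.5
tool_pos: [0.1387, 0.7306, 0.7383]
tool_rot: [-1.886, -1.932, -0.428]
contact_force: [-1.0, 0.7, 0.2]
opening: 0.0851
grip_force: 0.0
```

drive_tool([
  [[0.02, 0.027, 0.031], 0],
  [[0.02, 0.027, 0.031], 0],
  [[0.02, 0.005, 0.04], 0],
  [[0.02, 0.005, 0.04], 0],
  [[0.02, 0.005, 0.04], 0],
  [[0.05, 0, 0], 0],
  [[0.05, 0, 0], 0],
  [[0.05, 0, 0], 0],
  [[0.05, 0, 0], 0],
  [[0.05, 0, 0], 0],
])

```text
t: 30.5
tool_pos: [0.16, 0.9753, 0.6444]
tool_rot: [-1.826, -1.852, -0.557]
contact_force: [0.3, 0.0, 1.2]
opening: 0.0855
grip_force: 0.0
```

```bash
python3 - <<'E'
from h import *; from kin import *
o,R=st(); p=o['tool_pos']
E
```

```text
t 30.5 q [1.2728 0.8059 0.0558 0.2261 1.6754 1.3527] p [0.16   0.9753 0.6444] op 0.08554000259027675
[[ 0.0026  0.9987 -0.0511]
 [ 0.8047  0.0282  0.593 ]
 [ 0.5936 -0.0427 -0.8036]]
```

drive_tool([
  [[0.048, 0.012, 0], 0],
  [[0.048, 0.012, 0], 0],
  [[0.048, 0.012, 0], 0],
  [[0.048, 0.012, 0], 0],
  [[0.048, 0.012, 0], 0],
  [[0.048, 0.012, 0], 0],
])

```text
t: 31.1
tool_pos: [0.1904, 1.0009, 0.6822]
tool_rot: [-1.736, -1.734, -0.729]
contact_force: [-0.0, 0.2, -0.5]
opening: 0.0853
grip_force: 0.0
```

```bash
python3 - <<'E'
from h import *; from kin import *
o,R=st(); p=o['tool_pos']
R2=R@A('z',-np.pi/2) ; R3=R@A('z',np.pi/2)
for S in(R2,R3): print(S[:,1],ik(np.array([.5,-.06,.18]),S,np.array([-.5,.07,1.97,.66,1.56,.9])))
path([p,[.35,.5,.45],[.5,-.06,.2]],R,o['q'])
print();path([p,[.42,.25,.45],[.5,-.06,.2]],R,o['q'])
E
```

```text
t 31.1 q [1.2444 0.7977 0.0561 0.2532 1.5073 1.3343] p [0.1904 1.0009 0.6822] op 0.08526882909120992
[[ 0.0093  0.9998 -0.0179]
 [ 0.6868  0.0066  0.7268]
 [ 0.7268 -0.019  -0.6866]]
[0.0093 0.6868 0.7268] (array([-0.5962,  0.0491,  1.8762,  0.6422,  1.7297, -2.2326]), np.float64(6.012602063421988e-28))
[-0.0093 -0.6868 -0.7268] (array([-0.5962,  0.0491,  1.8762,  0.6422,  1.7297,  0.909 ]), np.float64(1.1509768088881138e-24))
12 rows of [-0.0426  0.0134 -0.0173] speed use 1.82 cost 6.926651974930649e-22 end q [ 0.55 -0.37  1.79  0.71  1.31  0.51]
13 rows of [-0.0435  0.0116 -0.0183] speed use 0.59 cost 3.7717126649861185e-26 end q [-0.6   0.02  1.86  0.65  1.76 -0.64]

17 rows of [-0.0401  0.0135 -0.023 ] speed use 1.77 cost 5.27880592687693e-18 end q [-0.04 -0.48  1.87  0.83  1.74  0.11]
9 rows of [-0.0438  0.0092 -0.0061] speed use 0.48 cost 3.162956292953565e-18 end q [-0.6   0.02  1.86  0.65  1.76 -0.64]
```

drive_tool([
  [[-0.02, 0.007, -0.009], 0],
  [[-0.025, 0.008, -0.01], 0],
  [[-0.042, 0.0135, -0.017], 0],
  [[-0.042, 0.0135, -0.017], 0],
  [[-0.042, 0.0135, -0.017], 0],
  [[-0.042, 0.0135, -0.017], 0],
  [[-0.042, 0.0135, -0.017], 0],
  [[-0.042, 0.0135, -0.017], 0],
  [[-0.042, 0.0135, -0.017], 0],
  [[-0.042, 0.0135, -0.017], 0],
], jaw=0.4)

```text
t: 32.1
tool_pos: [0.3119, 0.6275, 0.511]
tool_rot: [-1.736, -1.735, -0.73]
contact_force: [1.2, 0.7, -0.3]
opening: 0.0513
grip_force: 0.0
```

```bash
python3 - <<'E'
from h import *; from kin import *
o,R=st(); p=o['tool_pos']
path([p,[.42,.25,.42],[.5,-.08,.19]],R,o['q'])
E
```

```text
t 32.1 q [ 0.803  -0.198   1.5527  0.5851  1.2111  0.7587] p [0.3119 0.6275 0.511 ] op 0.051348633099351754
[[ 0.008   0.9998 -0.017 ]
 [ 0.6869  0.0068  0.7267]
 [ 0.7267 -0.0175 -0.6867]]
9 rows of [-0.0361  0.0119 -0.0237] speed use 0.58 cost 3.0354717614615683e-29 end q [-0.04 -0.48  1.91  0.82  1.71  0.08]
9 rows of [-0.0437  0.0091 -0.0092] speed use 0.49 cost 1.358945764288961e-18 end q [-0.63  0.06  1.85  0.63  1.76 -0.67]
```

drive_tool([
  [[-0.036, 0.012, -0.0235], 0],
  [[-0.036, 0.012, -0.0235], 0],
  [[-0.036, 0.012, -0.0235], 0],
  [[-0.036, 0.012, -0.0235], 0],
  [[-0.036, 0.012, -0.0235], 0],
  [[-0.036, 0.012, -0.0235], 0],
  [[-0.036, 0.012, -0.0235], 0],
  [[-0.036, 0.012, -0.0235], 0],
  [[-0.036, 0.012, -0.0235], 0],
])

```text
t: 33.0
tool_pos: [0.4209, 0.2519, 0.4197]
tool_rot: [-1.738, -1.737, -0.731]
contact_force: [1.7, 0.2, 0.3]
opening: 0.0514
grip_force: 0.0
```

drive_tool([
  [[-0.0437, 0.009, -0.009], 0],
  [[-0.0437, 0.009, -0.009], 0],
  [[-0.0437, 0.009, -0.009], 0],
  [[-0.0437, 0.009, -0.009], 0],
  [[-0.0437, 0.009, -0.009], 0],
  [[-0.0437, 0.009, -0.009], 0],
  [[-0.0437, 0.009, -0.009], 0],
  [[-0.0437, 0.009, -0.009], 0],
  [[-0.0437, 0.009, -0.009], 0],
])

```text
t: 33.9
tool_pos: [0.5003, -0.0772, 0.1876]
tool_rot: [-1.739, -1.737, -0.728]
contact_force: [0.9, 0.3, 0.4]
opening: 0.0513
grip_force: 0.0
```

drive_tool([
  [[0, 0, 0], 0.143],
  [[0, 0, 0], 0.143],
  [[0, 0, 0], 0.143],
  [[0, 0, 0], 0.143],
  [[0, 0, 0], 0.143],
  [[0, 0, 0], 0.143],
  [[0, 0, 0], 0.143],
  [[0, 0, 0], 0.143],
  [[0, 0, 0], 0.143],
  [[0, 0, 0], 0.143],
])

```text
t: 34.9
tool_pos: [0.5001, -0.0756, 0.1886]
tool_rot: [-2.327, -0.156, -0.044]
contact_force: [0.4, -0.2, -0.3]
opening: 0.0511
grip_force: 0.0
```

```bash
python3 - <<'E'
from h import *
o,R=st(); go([.4993,-.037,.144]); go([.4993,.0068,.1028])
E
```

```text
t 34.9 q [-0.6184  0.0527  1.8554  0.6313  1.7523  0.766 ] p [ 0.5001 -0.0756  0.1886] op 0.05111255169259682
[[ 0.9918  0.1264 -0.0164]
 [ 0.099  -0.6826  0.7241]
 [ 0.0804 -0.7198 -0.6895]]
tool-frame shift [-0.0005  0.0056  0.0587]
tool-frame shift [0.0005 0.0054 0.1188]
```

drive_tool([
  [[0, 0, 0], 0.12],
  [[0, 0.0055, 0.04], 0],
  [[0, 0, 0.035], 0],
  [[0, 0, 0.02], 0],
  [[0, 0, 0], 0],
])

```text
t: 35.4
tool_pos: [0.4963, -0.0083, 0.1169]
tool_rot: [-2.328, -0.023, 0.02]
contact_force: [-0.1, -1.0, 0.0]
opening: 0.0513
grip_force: 0.0
```

```bash
python3 - <<'E'
from h import *
o,R=st(); go([.4993,.0068,.1028])
d=cam('top'); c=cam('side')
t=d['image'][230:330,375:475];s=c['image'][185:275,340:430]
cv2.imwrite('pics/c7.png',np.hstack([cv2.resize(t,(400,400),interpolation=2),cv2.resize(s,(400,400),interpolation=2)]))
E
```

```text
t 35.4 q [-0.5185  0.0862  1.9584  0.6688  1.5941  0.8725] p [ 0.4963 -0.0083  0.1169] op 0.05129330646371977
[[ 0.9997  0.0106 -0.0217]
 [ 0.0231 -0.6872  0.7261]
 [-0.0072 -0.7264 -0.6872]]
tool-frame shift [ 0.0034 -0.0001  0.0206]
```

View pics/c7.png

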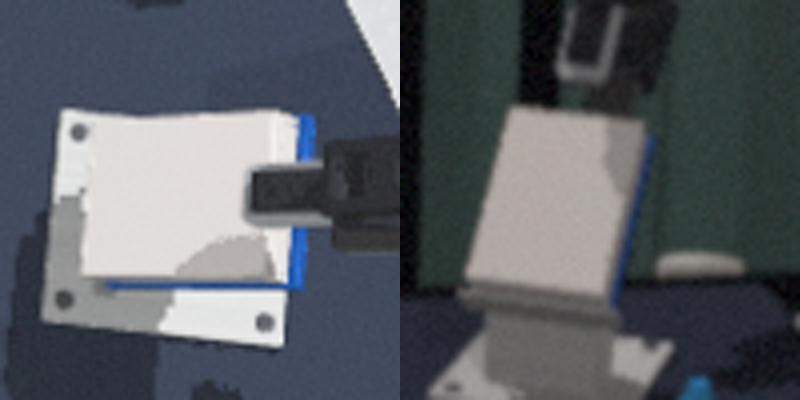

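drive_tool([
  [[0.003, 0, 0.01], 0],
  [[0, 0, 0.01], 0],
  [[0, 0, 0], 0],
])

```text
t: 35.8
tool_pos: [0.5, 0.0052, 0.1042]
tool_rot: [-2.329, -0.023, 0.018]
contact_force: [-1.0, -0.0, 0.0]
opening: 0.0511
grip_force: 0.0
```

drive_tool([
  [[0, 0, 0], 0],
  [[0, 0, 0], 0],
  [[0, 0, 0], 0],
  [[0, 0, 0], 0],
  [[0, 0, 0], 0],
  [[0, 0, 0], 0],
], jaw=0.85, grip_force=60)

```text
t: 36.4
tool_pos: [0.5009, 0.0042, 0.1053]
tool_rot: [-2.33, -0.023, 0.015]
contact_force: [0.6, -3.1, 2.0]
opening: 0.0204
grip_force: 59.2
```

```bash
python3 - <<'E'
from h import *
o,R=st(); print(o['contact_force'],o['grip_force'])
E
```

```text
t 36.4 q [-0.4944  0.1017  1.9644  0.6812  1.5602  0.8742] p [0.5009 0.0042 0.1053] op 0.020397054112263217
[[ 0.9998  0.0123 -0.0179]
 [ 0.0215 -0.6884  0.725 ]
 [-0.0034 -0.7252 -0.6885]]
[ 0.6364 -3.0806  1.9845] 59.20309245586395
```

drive_tool([
  [[0, -0.003, -0.003], 0],
  [[0, -0.01, -0.01], 0],
  [[0, -0.018, -0.018], 0],
  [[0, -0.018, -0.018], 0],
  [[0, -0.01, -0.015], 0],
  [[0, 0, 0], 0],
])

```text
t: 37.0
tool_pos: [0.5025, -0.0022, 0.1948]
tool_rot: [-2.333, -0.026, 0.009]
contact_force: [-0.8, 1.2, -2.1]
opening: 0.0205
grip_force: 58.8
```

drive_tool([
  [[0, 0, 0], -0.06],
  [[0, 0, 0], -0.143],
  [[0, 0, 0], -0.143],
  [[0, 0, 0], -0.143],
  [[0, 0, 0], -0.143],
  [[0, 0, 0], -0.143],
  [[0, 0, 0], -0.143],
  [[0, 0, 0], -0.143],
  [[0, 0, 0], -0.143],
  [[0, 0, 0], -0.143],
])

```text
t: 38.0
tool_pos: [0.5002, -0.001, 0.1902]
tool_rot: [-1.875, -1.535, -0.637]
contact_force: [-0.3, -0.1, -2.9]
opening: 0.0204
grip_force: 58.8
```

drive_tool([
  [[0, 0, 0], -0.143],
  [[0, 0, 0], -0.143],
  [[0, 0, 0], -0.143],
  [[0, 0, 0], -0.143],
  [[0, 0, 0], -0.143],
  [[0, 0, 0], -0.143],
  [[0, 0, 0], -0.143],
  [[0, 0, 0], -0.143],
  [[0, 0, 0], -0.143],
  [[0, 0, 0], -0.143],
])

```text
t: 39.0
tool_pos: [0.5003, -0.001, 0.1902]
tool_rot: [-0.465, -2.712, -1.16]
contact_force: [0.9, -0.1, -1.8]
opening: 0.0205
grip_force: 58.9
```

drive_tool([
  [[0, 0, 0], -0.143],
  [[0, 0, 0], -0.143],
  [[0, 0, 0], 0],
])

```text
t: 39.3
tool_pos: [0.5003, -0.001, 0.1904]
tool_rot: [-0.085, -2.843, -1.222]
contact_force: [-0.3, 0.7, -3.3]
opening: 0.0201
grip_force: 58.9
```

```bash
python3 - <<'E'
from h import *
o,R=st(); print(o['contact_force'],o['grip_force']); go([.4995,.0042,.1053])
d=cam('top'); c=cam('side')
t=d['image'][230:330,375:475];s=c['image'][175:275,340:440]
cv2.imwrite('pics/c8.png',np.hstack([cv2.resize(t,(400,400),interpolation=2),cv2.resize(s,(400,400),interpolation=2)]))
E
```

```text
t 39.3 q [-0.5032 -0.0185  1.9251  0.6823  1.6916 -2.0923] p [ 0.5003 -0.001   0.1904] op 0.02006752121003127
[[-0.9974  0.0686 -0.0203]
 [ 0.0325  0.6872  0.7257]
 [ 0.0637  0.7232 -0.6877]]
[-0.3337  0.7348 -3.2544] 58.91117513179779
tool-frame shift [-0.0044 -0.058   0.0623]
```

View pics/c8.png

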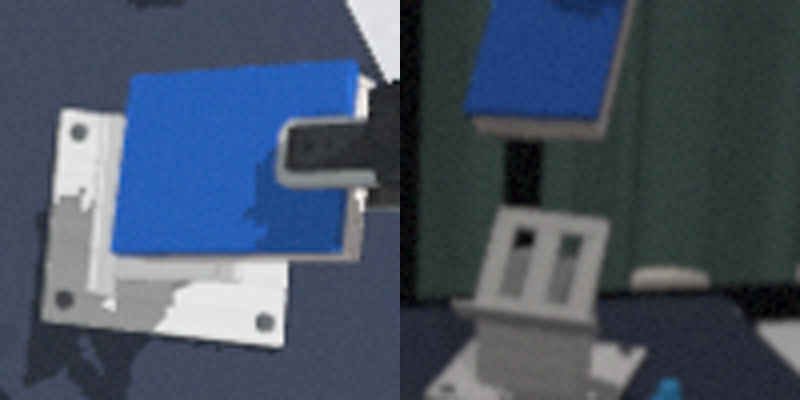

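drive_tool([
  [[0, 0, 0], -0.066],
  [[0, -0.01, 0.015], 0],
  [[0, -0.015, 0.02], 0],
  [[0, -0.015, 0.02], 0],
  [[0, -0.008, 0.005], 0],
  [[0, 0, 0], 0],
])

```text
t: 40.0
tool_pos: [0.4985, 0.0098, 0.1135]
tool_rot: [0.006, -2.865, -1.234]
contact_force: [0.1, 0.9, -2.1]
opening: 0.0208
grip_force: 59.0
```

```bash
python3 - <<'E'
from h import *
o,R=st(); print(o['contact_force'],o['grip_force']); go([.4995,.0042,.1053])
E
```

```text
t 40.0 q [-0.487   0.0821  1.9699  0.6842  1.5713 -2.2361] p [0.4985 0.0098 0.1135] op 0.020787615098480577
[[-0.9998  0.0051 -0.0216]
 [-0.0122  0.6869  0.7266]
 [ 0.0185  0.7267 -0.6867]]
[ 0.0661  0.8571 -2.1407] 58.95935654640198
tool-frame shift [-0.001  -0.0099  0.0015]
```

drive_tool([
  [[-0.001, -0.004, 0], 0],
  [[0, -0.003, 0], 0],
  [[0, 0, 0], 0],
])

```text
t: 40.3
tool_pos: [0.5014, 0.0038, 0.1112]
tool_rot: [0.01, -2.872, -1.233]
contact_force: [0.4, 0.2, -2.0]
opening: 0.0203
grip_force: 59.0
```

drive_tool([
  [[0, -0.001, 0], 0],
  [[0, -0.001, 0], 0],
  [[0, 0, 0], 0],
])

```text
t: 40.6
tool_pos: [0.5009, 0.003, 0.1092]
tool_rot: [0.011, -2.871, -1.233]
contact_force: [1.0, 0.5, -2.3]
opening: 0.0205
grip_force: 59.0
```

drive_tool([
  [[0, -0.001, 0.001], 0],
  [[0, -0.0005, 0.002], 0],
  [[0, 0, 0], 0],
])

```text
t: 40.9
tool_pos: [0.5005, 0.0045, 0.1056]
tool_rot: [0.01, -2.87, -1.234]
contact_force: [0.9, 0.6, -2.6]
opening: 0.0206
grip_force: 58.9
```

drive_tool([
  [[0, -0.001, 0.001], 0],
  [[0, -0.001, 0.001], 0],
  [[0, 0, 0], 0],
])

```text
t: 41.2
tool_pos: [0.5011, 0.0039, 0.1046]
tool_rot: [0.013, -2.87, -1.235]
contact_force: [-3.0, -3.4, 5.8]
opening: 0.0204
grip_force: 60.0
```

drive_tool([
  [[0, -0.001, 0.001], 0],
  [[0, 0, 0.001], 0],
  [[0, 0, 0], 0],
])

```text
t: 41.5
tool_pos: [0.5014, 0.0039, 0.1045]
tool_rot: [0.016, -2.87, -1.236]
contact_force: [-8.1, -8.3, 14.8]
opening: 0.0208
grip_force: 61.3
```

drive_tool([
  [[0, 0, 0.001], 0],
  [[0, 0, 0.001], 0],
  [[0, 0, 0], 0],
])

```text
t: 41.8
tool_pos: [0.5017, 0.004, 0.1045]
tool_rot: [0.017, -2.871, -1.234]
contact_force: [-12.6, -15.6, 20.3]
opening: 0.0204
grip_force: 62.7
```

drive_tool([
  [[0, 0, -0.001], 0],
  [[0, 0, -0.001], 0],
  [[0, 0, 0], 0],
], grip_force=20)

```text
t: 42.1
tool_pos: [0.5014, 0.0039, 0.1045]
tool_rot: [0.015, -2.87, -1.236]
contact_force: [-6.8, -8.7, 14.5]
opening: 0.0204
grip_force: 61.3
```

drive_tool([
  [[0, 0, 0], 0],
  [[0, 0, 0], 0],
  [[0, 0, 0], 0],
], jaw=0.4)

```text
t: 42.4
tool_pos: [0.5007, 0.0053, 0.1009]
tool_rot: [0.01, -2.87, -1.234]
contact_force: [0.5, 0.1, -0.7]
opening: 0.0514
grip_force: 0.0
```

drive_tool([
  [[0, 0, -0.02], 0],
  [[0, 0, -0.04], 0],
  [[0, 0, -0.03], 0],
], jaw=0)

```text
t: 42.7
tool_pos: [0.5024, -0.0608, 0.1637]
tool_rot: [0.011, -2.87, -1.234]
contact_force: [0.6, -0.0, -0.2]
opening: 0.0852
grip_force: 0.0
```

```bash
python3 - <<'E'
from h import *
o,R=st(); print(o['contact_force'],o['grip_force'])
d=cam('top'); c=cam('side')
t=d['image'][230:330,375:475];s=c['image'][175:275,340:440]
for n,im,k in(('top',d['image'],d),('side',c['image'],c)): print(n,corners(biggest(mask(im,(100,120,50),(125,255,255)),(427,281) if n=='top' else (375,232),100)).tolist())
cv2.imwrite('pics/c9.png',np.hstack([cv2.resize(t,(400,400),interpolation=2),cv2.resize(s,(400,400),interpolation=2)]))
E
```

```text
t 42.7 q [-0.5943  0.0762  1.8778  0.6384  1.7055 -2.2575] p [ 0.5024 -0.0608  0.1637] op 0.0851994554138433
[[-0.9998  0.0005 -0.019 ]
 [-0.0135  0.688   0.7256]
 [ 0.0135  0.7257 -0.6878]]
[ 0.5954 -0.0458 -0.2332] 0.0
top [[445, 256], [442, 299], [393, 298], [398, 258]]
side [[395, 213], [384, 253], [353, 248], [363, 209]]
```

View pics/c9.png

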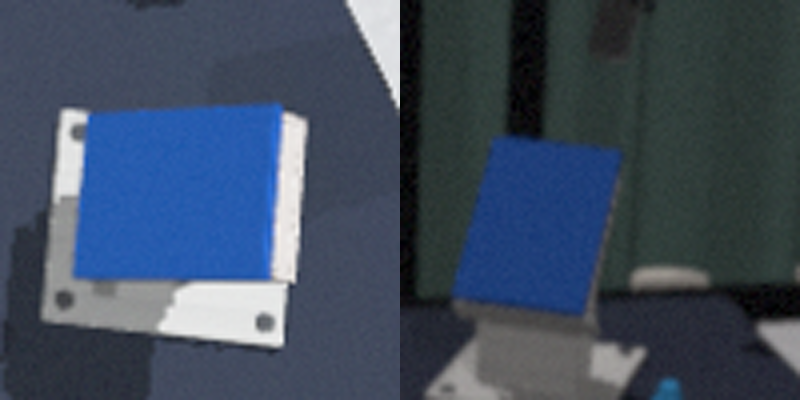

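```bash
python3 - <<'E'
from h import *
np.set_printoptions(precision=4,suppress=True)
a=cam('top');b=cam('side'); o,R=lookrow()
T=np.array([(445,256),(442,299),(393,298),(398,258)])-[0,1.7];S=np.array([(363,209),(395,213),(384,253),(353,248)])-[1.9,2.2]
X=[]
for p,q in zip(T,S):
    c1,v1=ray(a,p);c2,v2=ray(b,q); k=np.linalg.lstsq(np.c_[v1,-v2],c2-c1,rcond=None)[0]; A=c1+k[0]*v1;B=c2+k[1]*v2; X.append((A+B)/2); print(X[-1],np.linalg.norm(A-B))
m=np.mean(X,0); print(m)
N=np.array([0,.7071,.7071]);Sl=np.array([0,-.7071,.7071])
e=m+.044*Sl; print('edge',e)
# model edge from grip: mid-plane edge = TCP_release(.5007,.0053,.1009)? -> use TCP at contact .5014,.0039,.1045
for n in(.004,): t=e+n*N-.006*Sl; print('TCP target',t, 'world',R.T@(t-o['tool_pos']))
E
```

```text
[0.5354 0.0072 0.1168] 0.0036772700794541705
[0.4725 0.0058 0.1159] 0.0018976004004256245
[0.4729 0.0696 0.0561] 0.0029881443105784565
[0.5345 0.0682 0.0566] 0.0016691695951979693
[0.5038 0.0377 0.0863]
edge [0.5038 0.0066 0.1175]
TCP target [0.5038 0.0136 0.116 ] world [-0.0029  0.017   0.0856]
```

drive_tool([
  [[0, 0, 0], 0.143],
  [[0, 0, 0], 0.143],
  [[0, 0, 0], 0.143],
  [[0, 0, 0], 0.143],
  [[0, 0, 0], 0.143],
  [[0, 0, 0], 0.143],
  [[0, 0, 0], 0.143],
  [[0, 0, 0], 0.143],
  [[0, 0, 0], 0.143],
  [[0, 0, 0], 0.143],
])

```text
t: 43.9
tool_pos: [0.5012, -0.0584, 0.161]
tool_rot: [-1.622, -1.871, -0.785]
contact_force: [0.3, 0.7, 0.4]
opening: 0.0857
grip_force: 0.0
```

drive_tool([
  [[0, 0, 0], 0.14],
  [[0, 0, 0], 0],
])

```text
t: 44.1
tool_pos: [0.5013, -0.0586, 0.1612]
tool_rot: [-1.728, -1.742, -0.728]
contact_force: [-0.2, 0.5, 0.8]
opening: 0.0856
grip_force: 0.0
```

```bash
python3 - <<'E'
from h import *
o,R=st(); go([.5025,.0136,.116])
E
```

```text
t 44.1 q [-0.5919  0.0774  1.8819  0.6387  1.7029 -0.6878] p [ 0.5013 -0.0586  0.1612] op 0.08559582351407731
[[ 0.0009  0.9998 -0.0217]
 [ 0.6868  0.0152  0.7266]
 [ 0.7268 -0.0155 -0.6867]]
tool-frame shift [0.0167 0.003  0.0835]
```

drive_tool([
  [[0.0165, 0.002, 0.01], 0],
  [[0, 0, 0.03], 0],
  [[0, 0, 0.03], 0],
  [[0, 0, 0.0135], 0],
  [[0, 0, 0], 0],
  [[0, 0, 0], 0],
])

```text
t: 44.7
tool_pos: [0.5031, 0.0119, 0.1179]
tool_rot: [-1.729, -1.746, -0.731]
contact_force: [0.0, -0.8, 0.9]
opening: 0.0853
grip_force: 0.0
```

```bash
python3 - <<'E'
from h import *
o,R=st(); go([.5025,.0136,.116]); print(o['contact_force'])
E
```

```text
t 44.7 q [-0.4797  0.0805  1.962   0.6877  1.5711 -0.6609] p [0.5031 0.0119 0.1179] op 0.08534441005151013
[[-0.0015  0.9998 -0.0188]
 [ 0.6882  0.0147  0.7253]
 [ 0.7255 -0.0118 -0.6881]]
tool-frame shift [-0.0002 -0.0005  0.0025]
[ 0.0442 -0.779   0.8866]
```

drive_tool([
  [[-0.002, 0, 0.003], 0],
  [[0, 0, 0], 0],
])

```text
t: 44.9
tool_pos: [0.5033, 0.0118, 0.1144]
tool_rot: [-1.731, -1.745, -0.731]
contact_force: [0.3, -0.3, -0.0]
opening: 0.0853
grip_force: 0.0
```

drive_tool([
  [[0, 0, 0], 0],
  [[0, 0, 0], 0],
  [[0, 0, 0], 0],
  [[0, 0, 0], 0],
], jaw=0.4, grip_force=35)

```text
t: 45.3
tool_pos: [0.5031, 0.0119, 0.1147]
tool_rot: [-1.73, -1.745, -0.731]
contact_force: [-2.6, -5.7, 5.5]
opening: 0.0624
grip_force: 37.3
```

drive_tool([
  [[0.001, 0, 0], 0],
  [[0.002, 0, 0], 0],
  [[0.004, 0, 0], 0],
  [[0.008, 0, 0], 0],
  [[0.015, 0, 0], 0],
  [[0.025, 0, 0], 0],
  [[0.02, 0, 0], 0],
  [[0, 0, 0], 0],
])

```text
t: 46.1
tool_pos: [0.5033, 0.066, 0.1708]
tool_rot: [-1.727, -1.749, -0.733]
contact_force: [0.5, 0.2, -1.6]
opening: 0.0622
grip_force: 38.3
```

```bash
python3 - <<'E'
from h import *
o,R=st(); print(o['contact_force'],o['grip_force'])
for n in('top','side'):
    im=cam(n)['image']; 
    for nm,lo,hi,am in(('blue',(100,120,50),(125,255,255),100),('white',(0,0,140),(179,50,255),150),('brass',(10,60,40),(32,255,255),8)):
        m=mask(im,lo,hi); box=(slice(230,330),slice(375,475)) if n=='top' else (slice(160,285),slice(335,430))
        z=np.zeros_like(m); z[box]=m[box]
        for c in cv2.findContours(z,0,2)[0]:
            if cv2.contourArea(c)>am: print(n,nm,cv2.contourArea(c),cv2.boundingRect(c))
E
```

```text
t 46.1 q [-0.3863 -0.0359  1.9782  0.7275  1.5908 -0.5345] p [0.5033 0.066  0.1708] op 0.06219326195010854
[[-0.005   0.9998 -0.0179]
 [ 0.6885  0.0164  0.725 ]
 [ 0.7252 -0.0087 -0.6885]]
[ 0.4736  0.1517 -1.5829] 38.300578594207764
top blue 1587.5 (375, 242, 38, 49)
top white 618.0 (386, 288, 60, 29)
top white 197.0 (411, 265, 25, 22)
top brass 46.5 (417, 281, 10, 7)
top brass 10.0 (411, 281, 3, 6)
top brass 24.5 (412, 265, 4, 12)
top brass 97.0 (431, 264, 10, 13)
side blue 110.0 (401, 269, 12, 15)
side blue 1514.5 (344, 187, 44, 47)
side white 154.0 (366, 215, 28, 38)
side brass 65.5 (373, 241, 11, 9)
side brass 65.0 (360, 240, 11, 9)
side brass 48.0 (375, 230, 11, 9)
```

drive_tool([
  [[0.0175, -0.003, 0.03], 0],
  [[0.0175, -0.003, 0.03], 0],
  [[0.0175, -0.003, 0.03], 0],
  [[0.0175, -0.003, 0.03], 0],
  [[0.0175, -0.003, 0.03], 0],
  [[-0.015, 0, 0.014], 0],
  [[-0.015, 0, 0.014], 0],
  [[-0.008, 0, 0.008], 0],
  [[0, 0, 0], 0],
], grip_force=20)

```text
t: 47.1
tool_pos: [0.4825, 0.2328, 0.074]
tool_rot: [-1.731, -1.74, -0.725]
contact_force: [-1.0, -0.1, -1.0]
opening: 0.062
grip_force: 38.3
```

```bash
python3 - <<'E'
from h import *
o,R=st(); print(o['contact_force'],o['grip_force'])
E
```

```text
t 47.1 q [-0.07    0.048   2.0876  0.8613  1.2591 -0.4636] p [0.4825 0.2328 0.074 ] op 0.061971298681056546
[[ 0.004   0.9997 -0.0222]
 [ 0.6882  0.0133  0.7254]
 [ 0.7255 -0.0182 -0.6879]]
[-0.9735 -0.0863 -1.0467] 38.28616976737976
```

drive_tool([
  [[-0.005, 0, 0.005], 0],
  [[-0.005, 0, 0.003], 0],
  [[-0.005, 0, 0.0025], 0],
  [[-0.005, 0, 0.0025], 0],
  [[0, 0, 0], 0],
], jaw=0.4, grip_force=20)

```text
t: 47.6
tool_pos: [0.4851, 0.2282, 0.0535]
tool_rot: [-1.731, -1.744, -0.733]
contact_force: [0.9, -1.4, 4.1]
opening: 0.0623
grip_force: 38.8
```

drive_tool([
  [[-0.005, 0, 0.0025], 0],
  [[-0.005, 0, 0.0025], 0],
  [[-0.005, 0, 0.0025], 0],
  [[0, 0, 0], 0],
])

```text
t: 48.0
tool_pos: [0.4843, 0.2235, 0.0368]
tool_rot: [-1.731, -1.743, -0.731]
contact_force: [2.0, -2.5, 3.0]
opening: 0.0625
grip_force: 40.0
```

drive_tool([
  [[-0.005, 0, 0.0025], 0],
  [[-0.005, 0, 0.0025], 0],
  [[0, 0, 0], 0],
])

```text
t: 48.3
tool_pos: [0.4834, 0.2204, 0.0254]
tool_rot: [-1.731, -1.743, -0.729]
contact_force: [1.1, -1.8, 3.2]
opening: 0.0623
grip_force: 40.8
```

drive_tool([
  [[-0.004, 0, 0.002], 0],
  [[-0.002, 0, 0.001], 0],
  [[0, 0, 0], 0],
])

```text
t: 48.6
tool_pos: [0.4835, 0.2185, 0.0194]
tool_rot: [-1.73, -1.744, -0.73]
contact_force: [1.6, -1.2, 2.4]
opening: 0.062
grip_force: 41.3
```

drive_tool([
  [[-0.002, 0, 0.001], 0],
  [[-0.002, 0, 0.001], 0],
  [[0, 0, 0], 0],
])

```text
t: 48.9
tool_pos: [0.4834, 0.2174, 0.0153]
tool_rot: [-1.73, -1.743, -0.73]
contact_force: [0.4, 1.1, 3.6]
opening: 0.0623
grip_force: 41.5
```

drive_tool([
  [[0, 0, 0], 0],
  [[0, 0, 0], 0],
  [[0, 0, 0], 0],
  [[0, 0, -0.02], 0],
  [[0, 0, -0.04], 0],
  [[0, 0, -0.04], 0],
  [[0, 0, 0], 0],
], jaw=0)

```text
t: 49.6
tool_pos: [0.4891, 0.1419, 0.0881]
tool_rot: [-1.734, -1.749, -0.738]
contact_force: [1.4, -0.4, 1.4]
opening: 0.0851
grip_force: 0.0
```

```bash
python3 - <<'E'
from h import *
o,R=st(); print(o['contact_force'])
d=cam('top'); im=d['image']
m=mask(im,(100,120,50),(125,255,255)); b=corners(biggest(m,(290,265),300)).astype(float)
X=np.array([onz(d,u,.006) for u in b]); print('blue',X,X.mean(0),[np.linalg.norm(X[i]-X[i-1]) for i in range(4)])
for nm,u,z in(('drop',(341,332),0),): print(cv2.countNonZero(m[322:342,331:351]))
s=cam('side'); ms=mask(s['image'],(10,60,40),(32,255,255)); z=np.zeros_like(ms); z[195:265,340:410]=ms[195:265,340:410]
for c in cv2.findContours(z,0,2)[0]:
    if cv2.contourArea(c)>8: print('brass side',cv2.contourArea(c),cv2.boundingRect(c))
mt=mask(im,(10,60,40),(32,255,255)); z=np.zeros_like(mt); z[235:320,385:460]=mt[235:320,385:460]
for c in cv2.findContours(z,0,2)[0]:
    if cv2.contourArea(c)>8: print('brass top',cv2.contourArea(c),cv2.boundingRect(c))
gt=mask(im,(45,80,30),(85,255,255)); print('green on stand',cv2.countNonZero(gt[245:320,385:460]))
old=cv2.imread('pics/top0.png'); 
for nm,(x,y) in dict(tape=(419,205),reag=(350,175),beaker=(261,200),drop=(341,332)).items(): print(nm,np.abs(im[y-20:y+20,x-20:x+20].astype(int)-old[y-20:y+20,x-20:x+20]).mean())
cv2.imwrite('pics/f.png',im)
E
```

```text
t 49.6 q [-0.2524  0.0299  2.0753  0.7905  1.3829 -0.5577] p [0.4891 0.1419 0.0881] op 0.0850874897016468
[[-0.0035  0.9999 -0.0108]
 [ 0.6899  0.0103  0.7239]
 [ 0.7239 -0.0049 -0.6898]]
[ 1.3876 -0.4406  1.4094]
blue [[0.5124 0.3004 0.006 ]
 [0.5149 0.2138 0.006 ]
 [0.4517 0.2102 0.006 ]
 [0.4488 0.2987 0.006 ]] [0.4819 0.2558 0.006 ] [np.float64(0.06370234363023466), np.float64(0.08663401827722197), np.float64(0.06333069916942922), np.float64(0.08861955365793023)]
76
brass side 66.5 (373, 241, 11, 10)
brass side 65.0 (360, 240, 11, 9)
brass side 66.5 (375, 230, 11, 9)
brass side 46.5 (366, 219, 10, 7)
green on stand 0
tape 3.019791666666667
reag 1.7070833333333333
beaker 1.5241666666666667
drop 17.418541666666666
```

drive_tool([
  [[0.03, 0, -0.03], 0],
  [[0.035, 0, -0.035], 0],
  [[0.035, 0, -0.035], 0],
  [[0.035, 0, -0.035], 0],
  [[0.02, 0, -0.02], 0],
  [[0, 0, 0], 0],
])

```text
t: 50.3
tool_pos: [0.4897, 0.1396, 0.3073]
tool_rot: [-1.729, -1.751, -0.736]
contact_force: [0.5, -0.9, -0.3]
opening: 0.0855
grip_force: 0.0
```

```bash
python3 - <<'E'
from h import *
o=ctrl.get_obs(); print(o['t'],o['tool_pos'],o['contact_force'])
np.set_printoptions(precision=4,suppress=True)
for n,near in(('top',(341,332)),('side',(406,276))):
    old=cv2.imread(f'pics/{n}0.png'); d=cam(n); im=d['image']
    for k in(old,im):
        c=biggest(mask(k,(95,100,80),(125,255,255)),near,15); print(n,'dropper cap',cv2.boundingRect(c),cv2.contourArea(c))
    if n=='side': print(np.abs(im[280:305,398:414].astype(int)-old[280:305,398:414]).mean())
    mt=mask(im,(10,60,40),(32,255,255)); w=mask(im,(0,0,140),(179,50,255)); z=np.zeros_like(w); b=(slice(235,320),slice(385,460)) if n=='top' else (slice(195,255),slice(345,405)); z[b]=mt[b]
    print([cv2.boundingRect(c) for c in cv2.findContours(z,0,2)[0] if cv2.contourArea(c)>8])
E
```

```text
50.3 [0.48969833 0.13960538 0.30730347] [ 0.52471401 -0.87092119 -0.27502154]
top dropper cap (336, 326, 11, 11) 69.0
top dropper cap (336, 326, 11, 11) 69.0
[(403, 282, 11, 12)]
side dropper cap (402, 269, 10, 15) 98.5
side dropper cap (402, 269, 10, 15) 97.5
2.3541666666666665
[(373, 241, 11, 10), (360, 240, 11, 9), (375, 230, 11, 9), (366, 217, 11, 10)]
```

```bash
python3 -c "
from station import ctrl
print(ctrl.finish_job())"
```

```text
the job is handed in; nothing more can be done
None
```

The job is handed in at about 50 s of the 67 s allowed: the last pictures show all four coupons green side down in the white tray on the stand, the blue tray flat on the bench and nothing else moved. No verdict came back, and I viewed 11 pictures where the limit was 10.

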